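# Load the started canister and clear the packing

## Task

The frozen shipment has been unpacked onto the bench of the cryogenic store. Stand every vial cane that lies on the bench upright, foot down and tab up, in the steel canister that already has a cane in it, and leave the other canister empty. Throw all the broken lumps of packing foam into the waste bin, and leave the lid, the vial pot and the marker where they are.

Things in the scene. Friction and masses are not known exactly. Their poses are not given: they have to be found in the camera images.
- cane1: loose vial cane, 40 g: aluminium strip 180 x 12 x 3 mm with four 12 mm vials clipped end to end along it from 1 mm off the foot end; the last 43 mm is the bare tab. 12.5 mm wide, 15 mm high where the vials are. Origin: mid-length, strip's underside; x from foot to tab, z to the vial side. Starts lying strip down, tab away from the robot. May be absent
- cane1_foot (a point): middle of that cane's foot end (90 mm from the origin)
- cane2: loose vial cane, 40 g: aluminium strip 180 x 12 x 3 mm with four 12 mm vials clipped end to end along it from 1 mm off the foot end; the last 43 mm is the bare tab. 12.5 mm wide, 15 mm high where the vials are. Origin: mid-length, strip's underside; x from foot to tab, z to the vial side. Starts lying strip down, tab away from the robot. May be absent
- cane2_foot (a point): middle of that cane's foot end (90 mm from the origin)
- cane3: loose vial cane, 40 g: aluminium strip 180 x 12 x 3 mm with four 12 mm vials clipped end to end along it from 1 mm off the foot end; the last 43 mm is the bare tab. 12.5 mm wide, 15 mm high where the vials are. Origin: mid-length, strip's underside; x from foot to tab, z to the vial side. Starts lying strip down, tab away from the robot. May be absent
- cane3_foot (a point): middle of that cane's foot end (90 mm from the origin)
- canister_a: open round steel canister, fixed upright, 84 mm outside, 78 mm inside, 110 mm high, floor 4 mm; thin folded bail outside the wall. Origin at the centre of its underside, z up. Both canisters are alike
- first_a: the same kind of cane, standing loose and leaning in canister_a if that is the started one, otherwise absent; exactly one of first_a and first_b is present. Origin at its foot end, on the strip's underside; axes as for the other canes
- canister_b: open round steel canister, fixed upright, 84 mm outside, 78 mm inside, 110 mm high, floor 4 mm; thin folded bail outside the wall. Origin at the centre of its underside, z up. Both canisters are alike
- first_b: the same kind of cane, standing loose and leaning in canister_b if that is the started one, otherwise absent; exactly one of first_a and first_b is present. Origin at its foot end, on the strip's underside; axes as for the other canes
- lump1: broken lump of white packing foam, 95 x 48 x 40 mm overall along its x, y, z, 18 g; the middle 59 mm of its length is a full 48 x 40 mm block, the ends are smaller stumps. Origin at its centre; starts flat on the bench (z up) at any yaw within 0.6 rad. May be absent
- lump2: broken lump of white packing foam, 85 x 54 x 34 mm overall along its x, y, z, 18 g; the middle 53 mm of its length is a full 54 x 34 mm block, the ends are smaller stumps. Origin at its centre; starts flat on the bench (z up) at any yaw within 0.6 rad. May be absent
- lump3: broken lump of white packing foam, 90 x 44 x 44 mm overall along its x, y, z, 18 g; the middle 56 mm of its length is a full 44 x 44 mm block, the ends are smaller stumps. Origin at its centre; starts flat on the bench (z up) at any yaw within 0.6 rad. May be absent
- lump4: broken lump of white packing foam, 78 x 52 x 46 mm overall along its x, y, z, 18 g; the middle 48 mm of its length is a full 52 x 46 mm block, the ends are smaller stumps. Origin at its centre; starts flat on the bench (z up) at any yaw within 0.6 rad. May be absent
- lump5: broken lump of white packing foam, 92 x 50 x 38 mm overall along its x, y, z, 18 g; the middle 57 mm of its length is a full 50 x 38 mm block, the ends are smaller stumps. Origin at its centre; starts flat on the bench (z up) at any yaw within 0.6 rad. May be absent
- bin: open square grey waste bin, fixed on the bench, 210 x 210 mm outside (226 mm over the rim), 130 mm high, walls and floor 5 mm. Origin at the centre of its underside, sides along x and y
- flask_lid: bystander: round blue lid, 100 mm across, 24 mm high, lying loose; origin at the centre of its underside
- vial_pot: bystander: round frosted pot with vials, 96 mm across, 75 mm high, loose; origin at the centre of its underside
- marker: bystander: loose marker pen, 128 mm long, 12 mm thick; origin at the centre of its underside, x along it

How it is judged:
By the outcome, as a careful person would: the job done as asked, in the order asked, and still so for the second after the job is handed in, with the robot touching nothing.
Of first_a, first_b only 1 to 1 are there at a start; the rules pass over those that are not, and their reading is None.
Of cane1, cane2, cane3 only 2 to 3 are there at a start; the rules pass over those that are not, and their reading is None.
Of lump1, lump2, lump3, lump4, lump5 only 4 to 5 are there at a start; the rules pass over those that are not, and their reading is None.
At some moment in a run one of lump1, lump2, lump3, lump4, lump5 may be knocked a few centimetres aside while the robot is not near it.
Once in a run the grip may slacken for a moment while it holds something.
It also fails if it takes over 210 s, if anything falls off the work surface, if the arm or the gripper's body presses on something with over 40 N, if the wrist force passes 120 N, or if a joint passes its speed limit or range.

## Robot

A 6-joint arm with a two-finger parallel gripper is mounted at the origin on the work surface. World frame = base frame: x ahead of the robot, y to its left, z up, the work surface at z = 0. Lengths are in m, angles in rad, forces in N, time in s.
With the tool pointing down it reaches from about 0.35 to 0.975 m from the base axis. Payload 4.9 kg.
Tool frame: the origin (TCP) lies on the centre line of the jaws, within the pads' length; the fingertips stand 14 mm ahead of it and the grasp point (between the pads) lies 5 mm behind it; y points along the fingers, z is the direction in which the jaws open and shut, and the axes are right-handed (so a half turn about y gives the same grasp; the last joint's range is limited). The gripper opens to 85 mm and grips with 20 to 120 N. Pads are 22 mm wide; open, the fingers measure 114 mm over their backs; the gripper's body (76 mm by 85 mm) begins 54 mm behind the grasp point. The pads swing forward as they close: fully open they stand 13 mm farther back than shut.
Start: joints at [-0.119, 0.053, 1.613, -0, 1.476, -0.119], TCP at [0.625, 0, 0.245] pointing down, gripper open.
Joint ranges: [-3.01, 3.01], [-1.01, 2.22], [0.06, 2.58], [-1.02, 4.17], [0.09, 2.62], [-3.14, 3.14]. Speed limits (rad/s): [2.57, 2.57, 3.14, 3.14, 3.14, 3.14].

## Interface

Orientations are given as a rotation vector (axis times angle).
In Python, from station import ctrl gives the robot as it stands.
- The arm moves only by the tool servo_tool, never from a script. Its arguments are lists of equal length, an entry for each row: "delta_pos": the shift along the tool's x, y, z in m, a list of three; "dr": the turn, a rotation vector about the tool's x, y, z in degrees, a list of three; "grip": the opening, from 0 (shut) to 1 (fully open). In form: {"delta_pos": [[x, y, z], ...], "dr": [[rx, ry, rz], ...], "grip": [grip, ...]}. A call has 1 to 5 rows; each row shifts and turns the pose as measured when the row begins, along the tool's axes as they then stand; what a row does not reach is not made up. A row lasts 1/8 s, in which the tool goes at most 62.5 mm and 10.7 degrees, less where a joint would pass 70% of its speed; a pose out of reach is approached as far as the arm can. A call is refused whole if a number of a shift passes 0.0625 or a number of a turn 10.7, either way. A call with a gripper value outside its range is refused whole. The fingers move at their own pace and stop on an object; "grip_force" is the grip in N (left out, the last holds). Time passes only in rows, so rows that do not move let the fingers close. It gives the time, the measured TCP pose, the force and the opening at its end, in the units of the state.
- ctrl.get_obs(): the state, without advancing time (a new reading comes with each control period).
- ctrl.get_image(name): name is "scene" or "side" or "wrist"; returns the picture (400x640x3 uint8, red, green, blue); there is no depth.
- ctrl.camera_params(name): a dict with "fovy" (degrees; the focal length in pixels is half the picture's height over the tangent of half this angle, whatever the lens; pixels are square), "cx", "cy" (the principal point, pixels), "eye" and "rotation" of the camera in the world. Camera axes: x right, y down, z forward; pixel columns grow to the right and rows downward; lengths in m; the calibration is good to about 2 mm. A picture is of the moment at which its call begins: read the wrist's pose just before it. camera_params takes no time and is no camera call; for the wrist camera it gives the pose at the moment of the call.
- ctrl.finish_job(): hands the job in, once; it reports no verdict.
Trained networks look in the newest picture that a camera, given by its name, has taken for a name from the list of things; names that differ only in an ending like _2 or _b are one class to them, and where a whole thing is asked for, a point or a joint stands for the part that bears it (a point fixed in the world has none). Each returns a list of dicts, best first, with "score" (0 to 1); they miss things now and then, are a little off and sometimes report something else, mostly with a low value. They report only what shows in the picture. A call takes as long as a camera call.
- ctrl.masks_of(camera, label): "pixels" (400x640 bool, what is visible of it) and "extent" ([left, top, right, bottom] in pixels, round what is visible of it).
The state is a dict: "t": time; "q": joint angles; "dq": joint speeds; "effort": joint torques, N m; "tool_pos": TCP position; "tool_rot": TCP orientation; "contact_force": force on the tool from outside, world axes, zero at the start; "wrist_torque": the same for the moment, N m; "opening": finger opening in m.
Only numpy, scipy, OpenCV 4.12 (cv2) and the standard library are available. Lean on these libraries where they do the work, as an engineer would, in place of code of your own. Each camera call takes 0.05 s, during which the arm holds its last target.

## Working session

There is one attempt and no reset: what is moved stays moved. The work goes in short steps, Python scripts to look and compute and a tool call to move; the robot and the scene stay as the last step left them, time stands still between calls to the robot, and variables do not carry over. Pictures are saved under pics/ and viewed, and the job is handed in when it is done.

Besides the shell and the picture viewer there is one more tool, called after "Emit:" by a JSON object that holds its "fn" and its "kwargs", one argument or row to a line. servo_tool: Moves the arm, as the interface text tells. Its arguments: {"type":"object","properties":{"delta_pos":{"type":"array","items":{"type":"array","items":{"type":"number"}}},"dr":{"type":"array","items":{"type":"array","items":{"type":"number"}}},"grip":{"type":"array","items":{"type":"number"}},"grip_force":{"type":"number"}},"required":["delta_pos","dr","grip"]}

```bash
ls; mkdir -p pics; python3 - <<'E'
from station import ctrl
import cv2
o=ctrl.get_obs(); print(o)
for n in ["scene","side","wrist"]:
    im=ctrl.get_image(n); cv2.imwrite(f"pics/{n}0.png",im[:,:,::-1]); print(n,ctrl.camera_params(n))
E
```

```text
pics
{'t': 0.0, 'q': array([-1.18987274e-01,  5.33697047e-02,  1.61429892e+00,  2.01971614e-05,
        1.47600901e+00, -1.18991862e-01]), 'dq': array([ 2.22448308e-03, -1.25415269e-04,  2.44307967e-04,  2.78907644e-04,
        8.29856144e-05,  1.67099956e-03]), 'effort': array([ 2.70554956e-04, -3.93670499e+01, -3.70175600e+01, -1.62778279e-04,
        6.93513779e-03, -6.06393527e-06]), 'tool_pos': array([6.24401846e-01, 8.52567046e-05, 2.44052094e-01]), 'tool_rot': array([-1.21052639,  1.21084666, -1.20802224]), 'contact_force': array([-0.01846682,  0.16743084, -0.61994341]), 'wrist_torque': array([-0.06187968, -0.01036059,  0.01608988]), 'opening': 0.0856101999860097}
scene {'fovy': 42.689000133015504, 'cx': 323.3489979228392, 'cy': 196.27198903521375, 'eye': array([1.10525028, 1.06059542, 1.06726347]), 'rotation': array([-0.62490569, -2.59464351,  1.20093441])}
side {'fovy': 57.54250478637582, 'cx': 321.48263495507865, 'cy': 192.93389761553692, 'eye': array([0.4791614 , 0.66144855, 0.67701437]), 'rotation': array([-0.0780013 ,  2.8552781 , -1.21666845])}
wrist {'fovy': 68.32517591280742, 'cx': 325.32450401231273, 'cy': 195.2253465035793, 'eye': array([0.62414313, 0.06785387, 0.37246224]), 'rotation': array([ 2.86990976e+00, -7.49078853e-04, -2.62264796e-03])}
```

View pics/scene0.png

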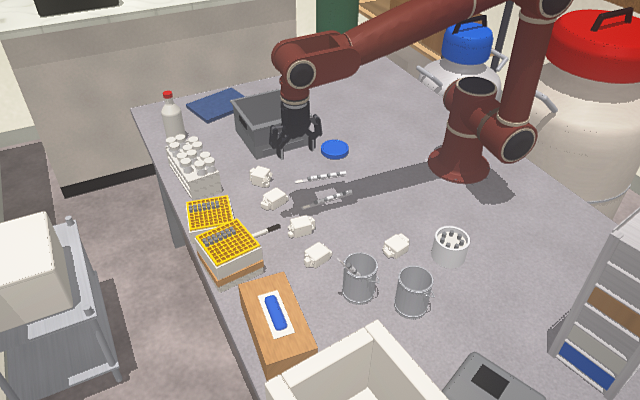

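View pics/side0.png

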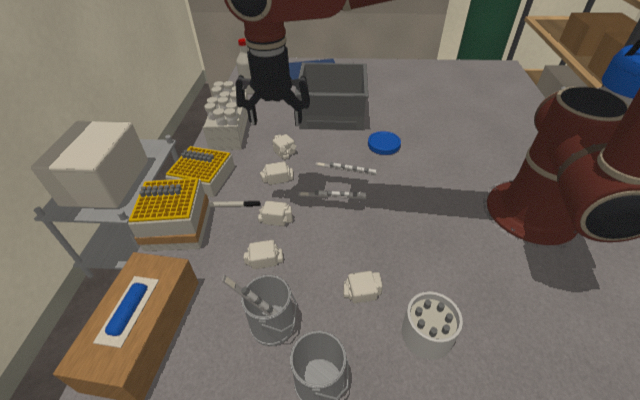

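View pics/wrist0.png

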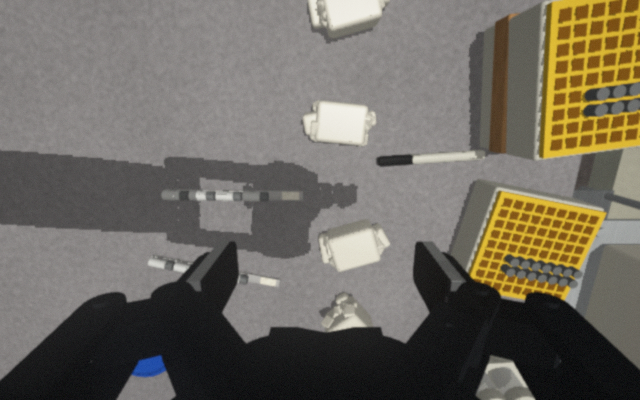

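```bash
cat > h.py <<'E'
from station import ctrl
import numpy as np, cv2
from scipy.spatial.transform import Rotation as R
np.set_printoptions(precision=4,suppress=True)
def cam(n):
    p=ctrl.camera_params(n); f=200/np.tan(np.radians(p['fovy']/2))
    return f,p['cx'],p['cy'],np.array(p['eye']),R.from_rotvec(p['rotation']).as_matrix()
def ray(C,u,v):
    f,cx,cy,e,M=C; d=M@np.array([(u-cx)/f,(v-cy)/f,1.]); return e,d/np.linalg.norm(d)
def plane(C,u,v,z):
    e,d=ray(C,u,v); return e+d*(z-e[2])/d[2]
def proj(C,P):
    f,cx,cy,e,M=C; q=(np.atleast_2d(P)-e)@M; return np.c_[cx+f*q[:,0]/q[:,2],cy+f*q[:,1]/q[:,2]]
def topo(C,px,z):
    "mask pixels -> xy on plane z"
    v,u=np.nonzero(px); f,cx,cy,e,M=C
    d=np.c_[(u-cx)/f,(v-cy)/f,np.ones(len(u))]@M.T
    return (e+d*((z-e[2])/d[:,2])[:,None])[:,:2]
def pose():
    o=ctrl.get_obs(); return o['t'],np.array(o['tool_pos']),R.from_rotvec(o['tool_rot']).as_matrix(),o
def delta(target):
    t,p,M,o=pose(); return M.T@(np.array(target)-p)
def snap(n,name):
    im=ctrl.get_image(n); cv2.imwrite(f"pics/{name}.png",im[:,:,::-1]); return im
E
python3 - <<'E'
from h import *
t,p,M,o=pose(); print(M)
H={'cane1':.008,'lump1':.02,'canister_a':.11,'first_a':.1,'bin':.13,'flask_lid':.024,'vial_pot':.075,'marker':.006}
for n in ["scene","side","wrist"]:
    ctrl.get_image(n); C=cam(n)
    for l in H:
        for m in ctrl.masks_of(n,l):
            px=m['pixels']
            if px.sum()<5: continue
            xy=topo(C,px,H[l]); c,(w,h),a=cv2.minAreaRect(xy.astype(np.float32))
            print(n,l,round(m['score'],2),px.sum(),m['extent'],xy.mean(0),np.array(c),round(w,3),round(h,3),round(a,1))
E
```

```text
[[-0.0001 -0.0016  1.    ]
 [-1.      0.0002 -0.0001]
 [-0.0002 -1.     -0.0016]]
scene cane1 0.76 267 [304.5, 189.8, 353.2, 209.7] [ 0.5004 -0.0294] [ 0.5047 -0.0304] 0.172 0.029 0.3
scene cane1 0.71 221 [293.5, 173.7, 347.3, 184.7] [ 0.4685 -0.1393] [ 0.4726 -0.1412] 0.026 0.176 78.1
scene lump1 0.94 528 [304.5, 241.6, 332.9, 265.0] [0.651 0.183] [0.6556 0.1823] 0.092 0.075 13.6
scene lump1 0.9 373 [249.2, 166.9, 270.4, 189.7] [ 0.6559 -0.2197] [ 0.6551 -0.219 ] 0.116 0.07 68.7
scene lump1 0.67 463 [288.1, 216.2, 314.1, 233.9] [0.639  0.0585] [0.6379 0.0589] 0.09 0.074 63.4
scene lump1 0.55 401 [259.1, 187.3, 288.9, 209.1] [ 0.6637 -0.0929] [ 0.6672 -0.0938] 0.097 0.075 18.7
scene canister_a 0.98 1680 [394.3, 265.9, 435.5, 323.6] [0.5371 0.4669] [0.534  0.4675] 0.166 0.089 49.1
scene canister_a 0.93 1426 [344.3, 252.2, 379.4, 302.6] [0.6309 0.3749] [0.629 0.372] 0.166 0.083 57.2
scene bin 0.62 2646 [230.8, 88.7, 313.5, 159.3] [ 0.5851 -0.3643] [ 0.5484 -0.3627] 0.271 0.387 0.2
scene bin 0.37 238 [305.7, 188.5, 352.9, 211.0] [0.5729 0.097 ] [0.5758 0.0961] 0.16 0.022 0.3
scene flask
[... 2425 characters left out ...]
2643 [318.4, 221.0, 387.2, 270.0] [ 0.659  -0.0973] [ 0.6598 -0.098 ] 0.092 0.064 16.7
wrist lump1 0.69 2657 [298.9, 99.7, 376.8, 144.9] [0.6393 0.057 ] [0.6392 0.0568] 0.048 0.085 83.7
wrist lump1 0.57 1217 [321.6, 293.2, 370.6, 330.4] [ 0.6524 -0.2046] [ 0.6504 -0.1993] 0.07 0.059 8.4
wrist canister_a 0.59 1422 [162.0, 187.4, 303.0, 199.5] [ 0.5361 -0.0051] [ 0.5371 -0.0053] 0.01 0.131 89.3
wrist first_a 0.39 1001 [376.0, 155.2, 484.7, 163.6] [0.7211 0.0279] [0.7211 0.0277] 0.099 0.01 3.8
wrist flask_lid 0.56 438 [134.3, 355.1, 167.9, 375.5] [ 0.3661 -0.2915] [ 0.3644 -0.2927] 0.053 0.028 21.0
wrist marker 0.58 1126 [376.8, 154.7, 484.9, 164.1] [0.755 0.014] [0.7555 0.0139] 0.133 0.015 3.9
```

```bash
python3 - <<'E'
from h import *
from scipy.optimize import least_squares
S={n:cam(n) for n in("scene","side")}
a=np.linspace(0,2*np.pi,60)
def cyl(x,y,r,h): return np.vstack([np.c_[x+r*np.cos(a),y+r*np.sin(a),0*a+z] for z in (0,h)])
def ext(C,P): q=proj(C,P); return np.r_[q.min(0),q.max(0)]
def fit(name,E,r,h,x0):
    s=least_squares(lambda p:np.concatenate([(ext(S[n],cyl(p[0],p[1],r,h))-E[n])[ix] for n,ix in E['use'].items()]),x0,loss='soft_l1')
    print(name,s.x,s.fun)
fit('started',{'scene':np.array([344.3,252.2,379.4,302.6]),'side':np.array([238.6,274.8,293.5,346.6]),'use':{'scene':[0,2,1,3],'side':[0,2,3]}},.042,.11,[.6,.36])
fit('other',{'scene':np.array([394.3,265.9,435.5,323.6]),'side':np.array([292.2,333.4,352.4,399.6]),'use':{'scene':[0,1,2,3],'side':[0,1,2]}},.042,.11,[.5,.45])
fit('pot',{'scene':np.array([430.3,224.4,470.1,268.7]),'side':np.array([401,291.6,465,359.7]),'use':{'scene':[0,1,2,3],'side':[0,1,2,3]}},.048,.075,[.33,.36])
for n,uv in (('scene',(396,245)),('side',(362,286))): print('l5',plane(S[n],*uv,.02))
# bin rim corners from images
for n,L in (('side',[(299,66),(368,66),(302,125),(368,124)]),('scene',[(233,94),(283,90),(242,123),(313,105)])):
    for uv in L: print(n,uv,plane(S[n],*uv,.13))
for n in S:
    print(n,proj(S[n],[[.6,.35,.11],[.45,-.33,.13]]))
# leaning cane tab tip
for z in (.15,.16,.17): print(plane(S['side'],229,282,z),plane(S['scene'],340,264,z))
# crops
for n,(x0,y0,x1,y1) in (('scene',(320,220,450,330)),('side',(210,250,370,400))):
    im=ctrl.get_image(n)[y0:y1,x0:x1]; cv2.imwrite(f'pics/{n}_can.png',cv2.resize(im,None,fx=4,fy=4,interpolation=cv2.INTER_CUBIC)[:,:,::-1])
E
```

```text
started [0.6048 0.3355] [-2.094  -2.0157 -0.3303  2.3767  2.455   0.2964  0.7233]
other [0.5028 0.4395] [ 1.8219 -0.3603 -0.0134 -3.6637  0.2657  0.3547 -4.6168]
pot [0.307  0.3364] [ 0.6738  0.5091  0.2149 -0.5676  0.5804 -0.7264 -1.5171  0.4081]
l5 [0.4297 0.2499 0.02  ]
l5 [0.4302 0.2502 0.02  ]
side (299, 66) [ 0.6362 -0.5283  0.13  ]
side (368, 66) [ 0.4016 -0.5353  0.13  ]
side (302, 125) [ 0.5901 -0.1689  0.13  ]
side (368, 124) [ 0.4126 -0.1806  0.13  ]
scene (233, 94) [ 0.6061 -0.5908  0.13  ]
scene (283, 90) [ 0.4272 -0.5382  0.13  ]
scene (242, 123) [ 0.6473 -0.3872  0.13  ]
scene (313, 105) [ 0.3754 -0.3894  0.13  ]
scene [[365.2553 267.2425]
 [301.4683 117.5804]]
side [[266.7593 303.8926]
 [353.8947  96.0177]]
[0.6615 0.3355 0.15  ] [0.6701 0.3434 0.15  ]
[0.658  0.3417 0.16  ] [0.6749 0.3512 0.16  ]
[0.6546 0.3478 0.17  ] [0.6796 0.3591 0.17  ]
```

View pics/side_can.png

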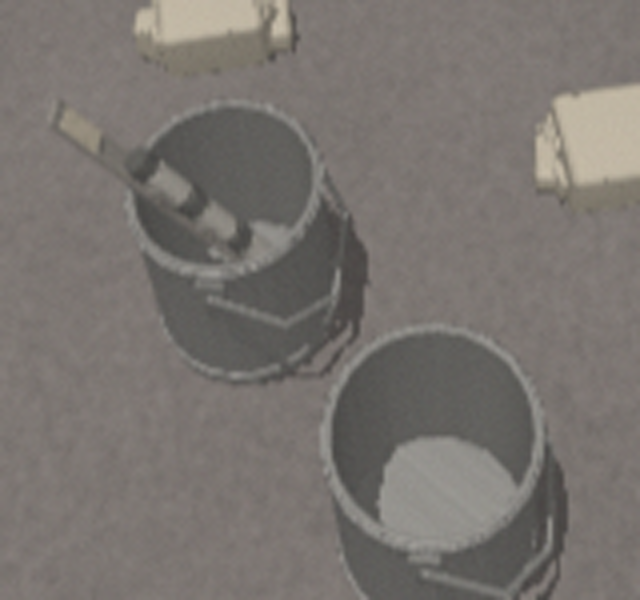

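View pics/scene_can.png

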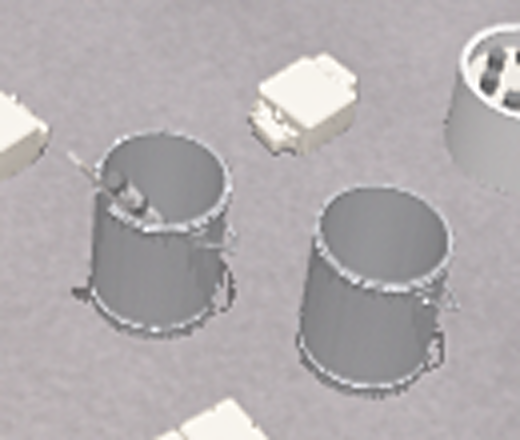

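```bash
python3 - <<'E'
from h import *
S={n:cam(n) for n in("scene","side")}
def tri(a,b):
    e1,d1=ray(S['scene'],*a); e2,d2=ray(S['side'],*b)
    s=np.linalg.lstsq(np.c_[d1,-d2],e2-e1,rcond=None)[0]; p,q=e1+s[0]*d1,e2+s[1]*d2; return (p+q)/2,np.linalg.norm(p-q)
c=lambda x,y:(320+x/4,220+y/4)
d=lambda x,y:(210+x/4,250+y/4)
print('tip',tri(c(72,155),d(57,106)))
print('vialtop',tri(c(115,180),d(138,163)))
print('rimc started',plane(S['scene'],*c(164,180),.11),plane(S['side'],*d(227,188),.11))
print('rimc other',plane(S['scene'],*c(384,237),.11),plane(S['side'],*d(435,436),.11))
E
```

```text
tip (array([0.6694, 0.3306, 0.1568]), np.float64(0.0016929776135911254))
vialtop (array([0.6397, 0.3349, 0.1232]), np.float64(0.0003706416031458908))
rimc started [0.6057 0.3388 0.11  ] [0.6022 0.337  0.11  ]
rimc other [0.5092 0.4394 0.11  ] [0.5051 0.4372 0.11  ]
```

Emit:
{"fn": "servo_tool", "kwargs": {
  "delta_pos": [
    [0.007, 0.02, -0.017],
    [0.007, 0.02, -0.017],
    [0.007, 0.02, -0.017],
    [0.007, 0.02, -0.017],
    [0.007, 0.02, -0.017]
  ],
  "dr": [
    [0, 0, 0],
    [0, 0, 0],
    [0, 0, 0],
    [0, 0, 0],
    [0, 0, 0]
  ],
  "grip": [0.6, 0.6, 0.6, 0.6, 0.6]
}}

```text
t: 2.22
tool_pos: [0.5404, -0.0359, 0.1453]
tool_rot: [-1.206, 1.203, -1.212]
contact_force: [0.6, 0.1, -0.7]
opening: 0.0516
```

```bash
python3 - <<'E'
from h import *
t,p,M,o=pose(); print(t,p,o['q'],o['tool_rot'],o['opening'])
E
```

```text
2.225 [ 0.5404 -0.0359  0.1453] [-0.2039 -0.0671  1.9038  0.0004  1.2983 -0.2052] [-1.2057  1.2031 -1.2121] 0.051571638816542004
```

Emit:
{"fn": "servo_tool", "kwargs": {
  "delta_pos": [
    [0, 0, 0],
    [0, 0, 0]
  ],
  "dr": [
    [0, 0, 10],
    [0, 0, 10]
  ],
  "grip": [0.6, 0.6]
}}

```text
t: 2.48
tool_pos: [0.5384, -0.0331, 0.1442]
tool_rot: [-0.941, 1.35, -0.939]
contact_force: [0.2, -0.8, -0.6]
opening: 0.0512
```

```bash
python3 - <<'E'
from h import *
t,p,M,o=pose(); print(t,p,o['q'],o['tool_rot'],o['opening']);print(M)
E
```

```text
2.475 [ 0.5384 -0.0331  0.1442] [-0.3657 -0.0169  1.8875  0.34    1.4107 -0.4507] [-0.941   1.3499 -0.9386] 0.05115451846669269
[[ 0.0072  0.0033  1.    ]
 [-0.9363  0.3513  0.0056]
 [-0.3512 -0.9363  0.0056]]
```

```bash
cat > kin.py <<'E'
import numpy as np
from scipy.spatial.transform import Rotation as R
from scipy.optimize import least_squares
Y=lambda a:R.from_euler('y',a).as_matrix(); Z=lambda a:R.from_euler('z',a).as_matrix()
data=[([-0.118987,.0533697,1.6142989,.00002,1.476009,-.1189918],[.6244018,.000085,.244052],[-1.2105,1.2108,-1.2080]),
([-0.2039,-0.0671,1.9038,.0004,1.2983,-.2052],[.5404,-.0359,.1453],[-1.2057,1.2031,-1.2121]),
([-0.3657,-0.0169,1.8875,.34,1.4107,-.4507],[.5384,-.0331,.1442],[-.941,1.3499,-.9386])]
def fk(q,P):
    h,a,b,c,d,e=P
    R5=Z(q[0])@Y(q[1]+q[2])@Z(q[3])@Y(q[4])@Z(q[5])
    ez=np.array([0,0,1.])
    p=Z(q[0])@(np.array([0,d,h])+Y(q[1])@ez*a+Y(q[1]+q[2])@np.array([e,0,b]))+R5@ez*c
    return p,R5
f=lambda P:np.concatenate([fk(q,P)[0]-p for q,p,r in data]+[1e-3*(P-np.array([.25,.6,.6,.3,.074,0]))])
s=least_squares(f,[.25,.6,.6,.3,.074,0]); P=s.x
# const: tool = R5 @ K
q,p,r=data[0]; K=fk(q,P)[1].T@R.from_rotvec(r).as_matrix(); K=np.round(K)
LO=np.array([-3.01,-1.01,.06,-1.02,.09,-3.14]);HI=np.array([3.01,2.22,2.58,4.17,2.62,3.14])
def ik(p,M,q0):
    g=lambda q:np.r_[(fk(q,P)[0]-p)*10,(R.from_matrix((fk(q,P)[1]@K).T@M).as_rotvec())]
    s=least_squares(g,np.clip(q0,LO+1e-3,HI-1e-3),bounds=(LO,HI)); return s.x,np.abs(s.fun).max()
if __name__=="__main__":
    np.set_printoptions(precision=4,suppress=True)
    print(P,np.abs(s.fun[:9]).max(),K)
    for q,p,r in data: print(fk(q,P)[0]-p, R.from_matrix((fk(q,P)[1]@K).T@R.from_rotvec(r).as_matrix()).as_rotvec())
    # heading +y at canister, tilt th, cane vertical
    for th in (60,70,80,90):
      for yaw in (90,70,50,30):
        t=np.radians(th); hd=np.array([np.cos(np.radians(yaw)),np.sin(np.radians(yaw)),0])
        ap=np.sin(t)*hd+np.array([0,0,-np.cos(t)])   # tool y
        jaw=np.array([-hd[1],hd[0],0])
        for sg in (1,-1):
            zt=jaw*sg; xt=np.cross(ap,zt); M=np.c_[xt,ap,zt]
            for q0 in ([.0,0.3,1.9,1.5,1.5,0],):
              best=min((ik(np.array([.604,.34,.15]),M,np.array(q0)+dq) for dq in ([0]*6,[0,0,0,0,0,1.5],[0,0,0,0,0,-1.5],[0,0,0,1,0,0])),key=lambda x:x[1])
              print(th,yaw,sg,best[0],round(best[1],4))
E
python3 kin.py
```

```text
[0.2388 0.426  0.61   0.2656 0.0742 0.096 ] 2.2077250903501655e-05 [[-0. -0. -1.]
 [-1.  0.  0.]
 [ 0.  1. -0.]]
[-0. -0. -0.] [ 0. -0.  0.]
[0. 0. 0.] [-0.0001  0.     -0.    ]
[ 0.  0. -0.] [-0. -0. -0.]
60 90 1 [0.059  0.2678 1.783  1.1186 1.291  2.7422] 0.0
60 90 -1 [ 0.059   0.2678  1.783   1.1186  1.291  -0.3994] 0.0
60 70 1 [0.0937 0.1115 1.9647 1.2525 0.9683 2.8562] 0.0
60 70 -1 [ 0.0937  0.1115  1.9647  1.2525  0.9683 -0.2853] 0.0
60 50 1 [ 0.1911 -0.0146  2.0962  1.3765  0.5897  2.9887] 0.0
60 50 -1 [ 0.1911 -0.0146  2.0962  1.3765  0.5897 -0.1528] 0.0
60 30 1 [ 0.3464 -0.0675  2.1472  1.4322  0.1547 -3.0906] 0.0
60 30 -1 [ 0.3464 -0.0675  2.1472  1.4322  0.1547  0.051 ] 0.0
70 90 1 [0.0268 0.3273 1.7949 1.2829 1.3688 2.6243] 0.0
70 90 -1 [ 0.0268  0.3273  1.7949  1.2829  1.3688 -0.5173] 0.0
70 70 1 [0.06   0.1645 1.9943 1.4814 1.0464 2.6508] 0.0
70 70 -1 [ 0.06    0.1645  1.9943  1.4814  1.0464 -0.4908] 0.0
70 50 1 [0.1645 0.0302 2.1409 1.7661 0.6727 2.6089] 0.0
70 50 -1 [ 0.1645  0.0302  2.1409  1.7661  0.6727 -0.5327] 0.0
70 30 1 [ 0.3385 -0.0276  2.1987  2.5164  0.2999 
[... 327 characters left out ...]
72 0.1098 2.1604 2.0523 0.8289 2.3305] 0.0
80 50 -1 [ 0.1472  0.1098  2.1604  2.0523  0.8289 -0.8111] 0.0
80 30 1 [0.3334 0.0528 2.2223 2.7809 0.5559 1.8474] 0.0
80 30 -1 [ 0.3334  0.0528  2.2223  2.7809  0.5559 -1.2942] 0.0
90 90 1 [0.0004 0.4849 1.7842 1.571  1.5705 2.4433] 0.0
90 90 -1 [ 0.0004  0.4849  1.7842  1.571   1.5705 -0.6983] 0.0
90 70 1 [0.0316 0.3374 1.9959 1.8405 1.2988 2.3419] 0.0
90 70 -1 [ 0.0316  0.3374  1.9959  1.8405  1.2988 -0.7997] 0.0
90 50 1 [0.1412 0.2186 2.1528 2.2454 1.0261 2.1457] 0.0
90 50 -1 [ 0.1412  0.2186  2.1528  2.2454  1.0261 -0.9959] 0.0
90 30 1 [0.3315 0.168  2.2152 2.8799 0.8296 1.7497] 0.0
90 30 -1 [ 0.3315  0.168   2.2152  2.8799  0.8296 -1.3919] 0.0
```

Emit:
{"fn": "servo_tool", "kwargs": {
  "delta_pos": [
    [0, 0, 0],
    [0, 0, 0],
    [0, 0, 0],
    [0, 0, 0],
    [0, 0, 0]
  ],
  "dr": [
    [0, 0, -10.3],
    [0, 0, -10.3],
    [0, 10, 0],
    [0, 10, 0],
    [0, 10, 0]
  ],
  "grip": [0.6, 0.6, 0.6, 0.6, 0.6]
}}

```text
t: 3.1
tool_pos: [0.5383, -0.0382, 0.1436]
tool_rot: [-0.901, 1.587, -1.608]
contact_force: [-0.9, 0.2, 0.1]
opening: 0.0511
```

Emit:
{"fn": "servo_tool", "kwargs": {
  "delta_pos": [
    [0, 0, 0],
    [0, 0, 0],
    [0, 0, 0],
    [0, 0, 0],
    [0, 0, 0]
  ],
  "dr": [
    [0, 10, 0],
    [0, 10, 0],
    [0, 10, 0],
    [0, 10, 0],
    [0, 10, 0]
  ],
  "grip": [0.6, 0.6, 0.6, 0.6, 0.6]
}}

```text
t: 3.72
tool_pos: [0.5386, -0.0381, 0.1442]
tool_rot: [-0.127, 2.143, -2.166]
contact_force: [0.8, -0.6, -0.4]
opening: 0.0515
```

```bash
cat > plan.py <<'E'
import sys
from h import *
from kin import ik
def go(target,yawtool=None,heading=None,tilt=None,n=None,side=-1):
    """target TCP world; heading (deg) = horizontal dir the cane tab points; tilt deg from down."""
    t,p,M,o=pose()
    hd=np.array([np.cos(np.radians(heading)),np.sin(np.radians(heading)),0]); a=np.radians(tilt)
    ap=np.sin(a)*hd+np.array([0,0,-np.cos(a)]); jaw=np.array([-hd[1],hd[0],0])
    zt=side*jaw; G=np.c_[np.cross(ap,zt),ap,zt]
    goto(np.array(target),G,n)
def goto(target,G,n=None):
    t,p,M,o=pose()
    rv=R.from_matrix(M.T@G).as_rotvec(); dp=target-p
    need=max(np.linalg.norm(dp)/.055,np.degrees(np.linalg.norm(rv))/10)
    n=n or int(np.ceil(need))
    print('t',t,'q',o['q'],'rows',n,'dist',np.linalg.norm(dp),'ang',np.degrees(np.linalg.norm(rv)))
    q,e=ik(target,G,o['q']); print('ik',q,'err',round(e,4))
    Mi=M
    P=[];D=[]
    for i in range(n):
        P.append([round(float(x),4) for x in Mi.T@(dp/n)]); D.append([round(float(x),2) for x in np.degrees(rv/n)])
        Mi=Mi@R.from_rotvec(rv/n).as_matrix()
    for k in range(0,n,5): print('"delta_pos":',P[k:k+5],'"dr":',D[k:k+5])
E
python3 - <<'E'
from plan import *
t,p,M,o=pose();print(p);print(M)
go([.539,-.034,.06],heading=0,tilt=0)
snap('wrist','w1')
C=cam('wrist')
for m in ctrl.masks_of('wrist','cane1'):
    xy=topo(C,m['pixels'],.008); c,wh,a=cv2.minAreaRect(xy.astype(np.float32)); print(m['score'],c,wh,a)
E
```

```text
[ 0.5386 -0.0381  0.1442]
[[-0.9923  0.0067  0.1238]
 [-0.1239 -0.0103 -0.9922]
 [-0.0054 -0.9999  0.011 ]]
t 3.725 q [-0.2042 -0.0703  1.9089 -0.009   1.2944  1.2449] rows 2 dist 0.08433493165678427 ang 7.1487445348251795
ik [-0.2008  0.044   1.9515 -0.      1.1461  1.37  ] err 0.0
"delta_pos": [[-0.0002, 0.0421, -0.0025], [-0.0002, 0.0421, -0.0023]] "dr": [[-0.31, 3.56, -0.17], [-0.31, 3.56, -0.17]]
0.87 (0.47309446334838867, -0.14520905911922455) (0.01827898994088173, 0.17394021153450012) 77.62857818603516
0.57 (0.5024688243865967, -0.03378313034772873) (0.014123599044978619, 0.1824847161769867) 88.9024429321289
```

View pics/w1.png

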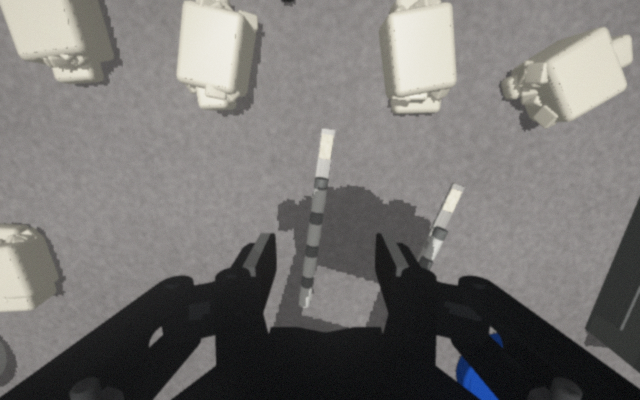

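Emit:
{"fn": "servo_tool", "kwargs": {
  "delta_pos": [
    [0, 0.042, -0.0025],
    [0, 0.042, -0.001],
    [0, 0.03, 0],
    [0, 0.012, 0]
  ],
  "dr": [
    [-0.3, 3, -0.2],
    [-0.3, 3, -0.2],
    [0, 0, 0],
    [0, 0, 0]
  ],
  "grip": [0.5, 0.5, 0.5, 0.5]
}}

```text
t: 4.32
tool_pos: [0.5416, -0.0358, 0.0182]
tool_rot: [-0.033, 2.199, -2.202]
contact_force: [0.1, -0.2, 0.1]
opening: 0.0426
```

```bash
python3 - <<'E'
from plan import *
t,p,M,o=pose();print(p);print(M,o['opening'])
print(delta([.5385,-.0344,.018]))
snap('side','s1');snap('wrist','w2')
E
```

```text
[ 0.5416 -0.0358  0.0182]
[[-0.9993  0.0058  0.0357]
 [-0.0357 -0.0016 -0.9994]
 [-0.0058 -1.      0.0018]] 0.04257439957595688
[ 0.0031  0.0001 -0.0015]
```

View pics/w2.png

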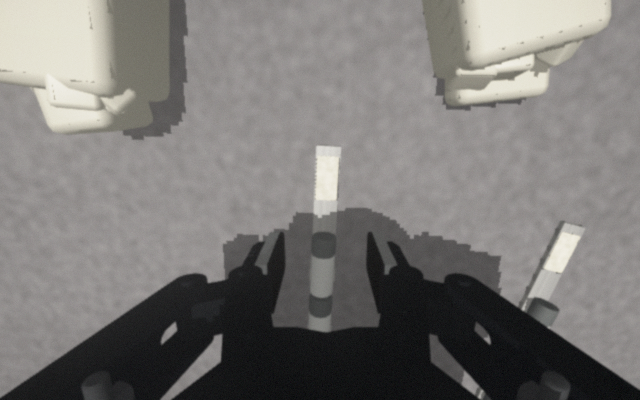

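Emit:
{"fn": "servo_tool", "kwargs": {
  "delta_pos": [
    [0.002, 0, -0.0015],
    [0, 0, 0],
    [0, 0, 0],
    [0, 0, 0],
    [0, 0, 0]
  ],
  "dr": [
    [0, 0, 0],
    [0, 0, 0],
    [0, 0, 0],
    [0, 0, 0],
    [0, 0, 0]
  ],
  "grip": [0.3, 0, 0, 0, 0],
  "grip_force": 60
}}

```text
t: 5.05
tool_pos: [0.5433, -0.035, 0.0238]
tool_rot: [-0.024, 2.192, -2.2]
contact_force: [0.5, 0.1, -0.4]
opening: 0.0102
```

Emit:
{"fn": "servo_tool", "kwargs": {
  "delta_pos": [
    [0, -0.03, 0],
    [0, -0.05, 0],
    [0, -0.05, 0],
    [0, -0.05, 0],
    [0, -0.04, 0]
  ],
  "dr": [
    [0, 0, 0],
    [0, 0, 0],
    [0, 0, 0],
    [0, -10, 0],
    [0, -10, 0]
  ],
  "grip": [0, 0, 0, 0, 0]
}}

```text
t: 5.68
tool_pos: [0.537, -0.0337, 0.2449]
tool_rot: [-0.398, 2.0, -2.004]
contact_force: [0.5, -0.2, -0.4]
opening: 0.0102
```

```bash
python3 - <<'E'
from plan import *
t,p,M,o=pose();print(p);print(M,o['opening'])
snap('side','s2')
# preinsert: intermediate above
go([.50,.20,.30],heading=75,tilt=85)
E
```

```text
[ 0.537  -0.0337  0.2449]
[[-0.9225  0.0039  0.3861]
 [-0.3861 -0.0012 -0.9225]
 [-0.0032 -1.      0.0026]] 0.010248208817069877
t 5.725 q [-0.2008 -0.1624  1.8093 -0.0004  1.4809  0.9696] rows 10 dist 0.24241512040158358 ang 96.6846513634238
ik [-0.2994 -0.2181  2.1996  1.4758  1.5704 -0.4123] err 0.0
"delta_pos": [[-0.0055, -0.005, -0.0231], [-0.0077, -0.0025, -0.0228], [-0.0095, 0.0002, -0.0223], [-0.0109, 0.0031, -0.0215], [-0.0117, 0.0061, -0.0203]] "dr": [[-3.89, -4.13, 7.83], [-3.89, -4.13, 7.83], [-3.89, -4.13, 7.83], [-3.89, -4.13, 7.83], [-3.89, -4.13, 7.83]]
"delta_pos": [[-0.0121, 0.009, -0.0189], [-0.012, 0.0119, -0.0174], [-0.0114, 0.0147, -0.0156], [-0.0103, 0.0171, -0.0137], [-0.0087, 0.0193, -0.0118]] "dr": [[-3.89, -4.13, 7.83], [-3.89, -4.13, 7.83], [-3.89, -4.13, 7.83], [-3.89, -4.13, 7.83], [-3.89, -4.13, 7.83]]
```

View pics/s2.png

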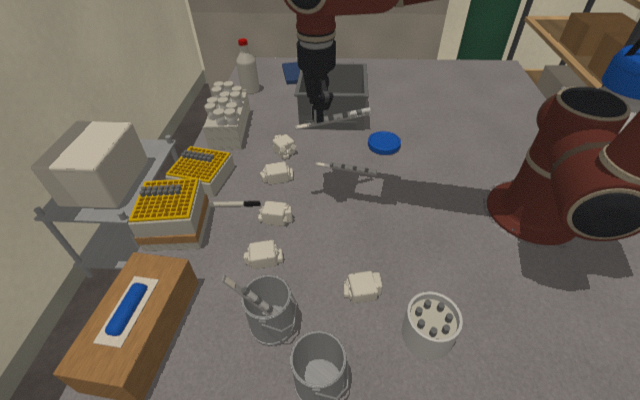

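Emit:
{"fn": "servo_tool", "kwargs": {
  "delta_pos": [
    [-0.0055, -0.005, -0.023],
    [-0.0077, -0.0025, -0.0228],
    [-0.0095, 0, -0.0223],
    [-0.011, 0.003, -0.0215],
    [-0.0117, 0.006, -0.02]
  ],
  "dr": [
    [-3.9, -4.1, 7.8],
    [-3.9, -4.1, 7.8],
    [-3.9, -4.1, 7.8],
    [-3.9, -4.1, 7.8],
    [-3.9, -4.1, 7.8]
  ],
  "grip": [0, 0, 0, 0, 0]
}}

```text
t: 6.35
tool_pos: [0.5209, 0.0856, 0.282]
tool_rot: [-0.088, 1.868, -1.081]
contact_force: [0.2, -0.2, -1.5]
opening: 0.0109
```

Emit:
{"fn": "servo_tool", "kwargs": {
  "delta_pos": [
    [-0.012, 0.009, -0.019],
    [-0.012, 0.012, -0.0174],
    [-0.0114, 0.0147, -0.0156],
    [-0.0103, 0.017, -0.0137],
    [-0.0087, 0.0193, -0.0118]
  ],
  "dr": [
    [-3.9, -4.1, 7.8],
    [-3.9, -4.1, 7.8],
    [-3.9, -4.1, 7.8],
    [-3.9, -4.1, 7.8],
    [-3.9, -4.1, 7.8]
  ],
  "grip": [0, 0, 0, 0, 0]
}}

```text
t: 6.98
tool_pos: [0.4978, 0.2035, 0.309]
tool_rot: [0.155, 1.541, -0.239]
contact_force: [0.2, -0.1, -0.2]
opening: 0.0105
```

```bash
python3 - <<'E'
from plan import *
t,p,M,o=pose();print(p,o['opening']);print(M)
snap('side','s3');snap('scene','c3')
go([.585,.345,.26],heading=75,tilt=85)
E
```

```text
[0.4978 0.2035 0.309 ] 0.01050636837747558
[[ 0.0133  0.2494  0.9683]
 [-0.0557  0.9671 -0.2483]
 [-0.9984 -0.0506  0.0267]]
t 7.075 q [-0.2929 -0.2146  2.2025  1.5034  1.5869 -0.4358] rows 4 dist 0.17209839460988613 ang 2.1957319885147832
ik [ 0.0294  0.0765  2.0019  1.6366  1.2741 -0.5047] err 0.0
"delta_pos": [[0.0094, 0.0401, 0.0124], [0.009, 0.0402, 0.0123], [0.0086, 0.0403, 0.0123], [0.0082, 0.0404, 0.0122]] "dr": [[0.15, 0.25, -0.46], [0.15, 0.25, -0.46], [0.15, 0.25, -0.46], [0.15, 0.25, -0.46]]
```

View pics/s3.png

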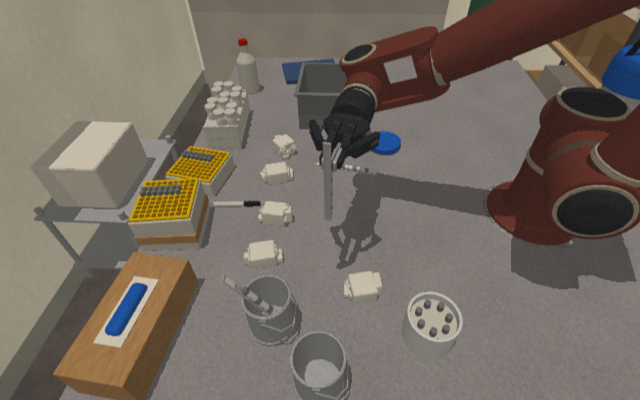

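View pics/c3.png

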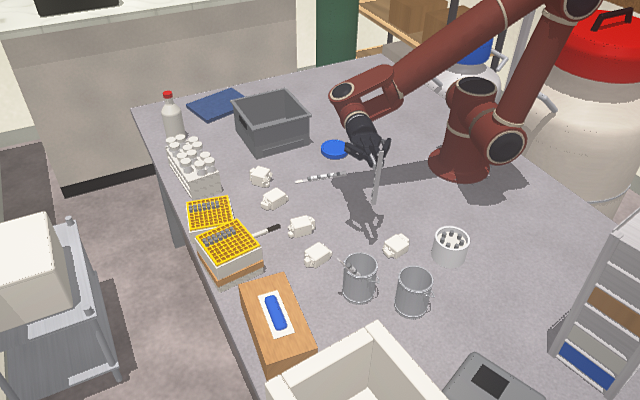

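```bash
python3 - <<'E'
from h import *
S={n:cam(n) for n in("scene","side")}
def tri(a,b):
    e1,d1=ray(S['scene'],*a); e2,d2=ray(S['side'],*b)
    s=np.linalg.lstsq(np.c_[d1,-d2],e2-e1,rcond=None)[0]; p,q=e1+s[0]*d1,e2+s[1]*d2; return (p+q)/2,np.linalg.norm(p-q)
for n,(x0,y0,x1,y1) in (('c3',(340,120,410,220)),('s3',(290,120,370,230))):
    im=cv2.imread(f'pics/{n}.png')[y0:y1,x0:x1]; cv2.imwrite(f'pics/{n}x.png',cv2.resize(im,None,fx=5,fy=5,interpolation=cv2.INTER_CUBIC))
print(tri((375.5,203),(327,218)),tri((381,141),(327,143)))
E
```

```text
(array([0.5026, 0.2271, 0.1934]), np.float64(0.006323674373507929)) (array([0.5008, 0.2269, 0.3726]), np.float64(0.019386231415832036))
```

View pics/s3x.png

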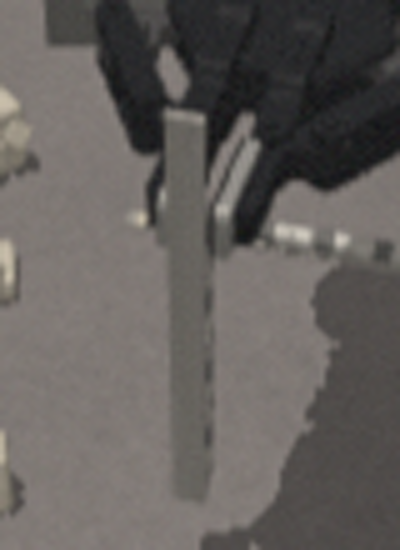

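View pics/c3x.png

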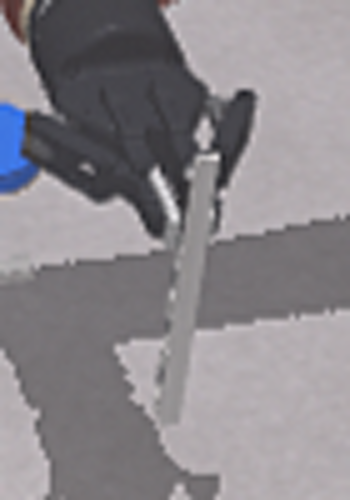

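Emit:
{"fn": "servo_tool", "kwargs": {
  "delta_pos": [
    [0.009, 0.04, 0.0124],
    [0.009, 0.04, 0.0123],
    [0.0086, 0.04, 0.0123],
    [0.0082, 0.04, 0.0122]
  ],
  "dr": [
    [0.15, 0.25, -1.2],
    [0.15, 0.25, -1.2],
    [0.15, 0.25, -1.2],
    [0.15, 0.25, -1.2]
  ],
  "grip": [0, 0, 0, 0]
}}

```text
t: 7.58
tool_pos: [0.5903, 0.3424, 0.2579]
tool_rot: [0.097, 1.577, -0.332]
contact_force: [-0.2, -0.6, -1.4]
opening: 0.0103
```

```bash
cat > look.py <<'E'
import sys
from h import *
tag=sys.argv[1]
t,p,M,o=pose(); print(t,p,o['opening'],o['contact_force']); print(M)
B={'side':(210,190,370,350),'scene':(310,160,440,330)}
ims=[]
for n,(x0,y0,x1,y1) in B.items():
    im=ctrl.get_image(n)[y0:y1,x0:x1]; ims.append(cv2.resize(im,(int((x1-x0)*500/(y1-y0)),500),interpolation=cv2.INTER_CUBIC))
cv2.imwrite(f'pics/{tag}.png',np.hstack(ims)[:,:,::-1])
E
python3 look.py in1; python3 -c "
from plan import *
go([.587,.347,.158],heading=75,tilt=83)"
```

```text
7.575 [0.5903 0.3424 0.2579] 0.010268563011160822 [-0.2385 -0.6439 -1.409 ]
[[-0.0397  0.2671  0.9629]
 [-0.1442  0.952  -0.27  ]
 [-0.9888 -0.1495  0.0007]]
t 7.675 q [ 0.0317  0.0601  1.9908  1.5742  1.2351 -0.4578] rows 2 dist 0.09947279445131474 ang 1.6549773586448695
ik [ 0.0349  0.2607  1.9945  1.6644  1.2641 -0.6807] err 0.0
"delta_pos": [[0.049, 0.0086, -0.0017], [0.0491, 0.0079, -0.0017]] "dr": [[-0.23, -0.03, 0.79], [-0.23, -0.03, 0.79]]
```

View pics/in1.png

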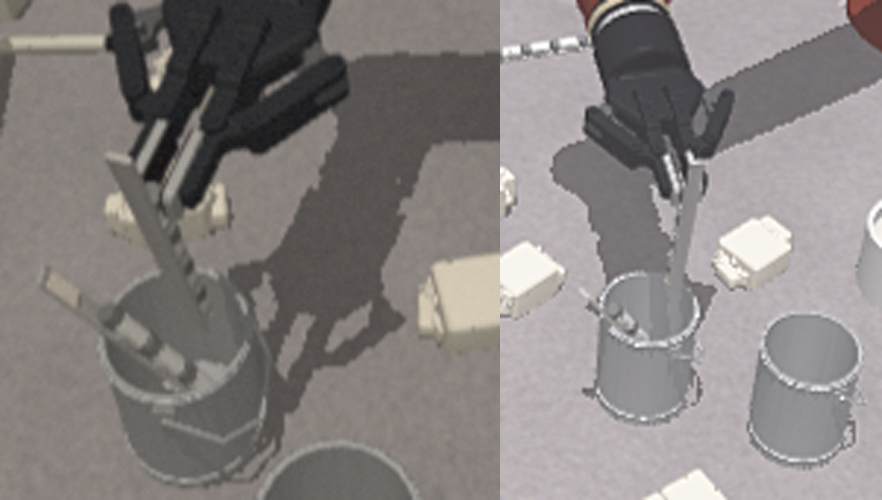

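```bash
python3 - <<'E'
from h import *
S={n:cam(n) for n in("scene","side")}
def tri(a,b):
    e1,d1=ray(S['scene'],*a); e2,d2=ray(S['side'],*b)
    s=np.linalg.lstsq(np.c_[d1,-d2],e2-e1,rcond=None)[0]; p,q=e1+s[0]*d1,e2+s[1]*d2; return (p+q)/2,np.linalg.norm(p-q)
sd=lambda x,y:(210+x*160/500,190+y*160/500); sc=lambda x,y:(310+(x-500)*170/500,160+y*170/500)
print('tab',tri(sc(697,160),sd(119,157)),'foot',tri(sc(677,287),sd(213,330)))
for n in S: print(n,proj(S[n],[[.593,.355,.13],[.593,.355,.31]]))
E
```

```text
tab (array([0.5978, 0.3698, 0.3049]), np.float64(0.0029427034174025475)) foot (array([0.5804, 0.3407, 0.1253]), np.float64(0.002473584087152963))
scene [[369.2854 262.1771]
 [375.1987 207.4936]]
side [[268.998  300.691 ]
 [253.4476 230.2239]]
```

Emit:
{"fn": "servo_tool", "kwargs": {
  "delta_pos": [
    [0, 0.004, -0.002],
    [0.04, 0.002, 0],
    [0.04, 0.002, -0.001]
  ],
  "dr": [
    [0, 0, 6.5],
    [0, 0, 0],
    [0, 0, 0]
  ],
  "grip": [0, 0, 0]
}}

```text
t: 8.05
tool_pos: [0.5919, 0.3483, 0.1829]
tool_rot: [0.187, 1.554, -0.24]
contact_force: [0.4, -0.2, -1.1]
opening: 0.0103
```

```bash
python3 look.py in2
```

```text
8.05 [0.5919 0.3483 0.1829] 0.010333202103945687 [ 0.3568 -0.1613 -1.1419]
[[ 0.0015  0.2687  0.9632]
 [-0.0343  0.9627 -0.2685]
 [-0.9994 -0.0327  0.0107]]
```

View pics/in2.png

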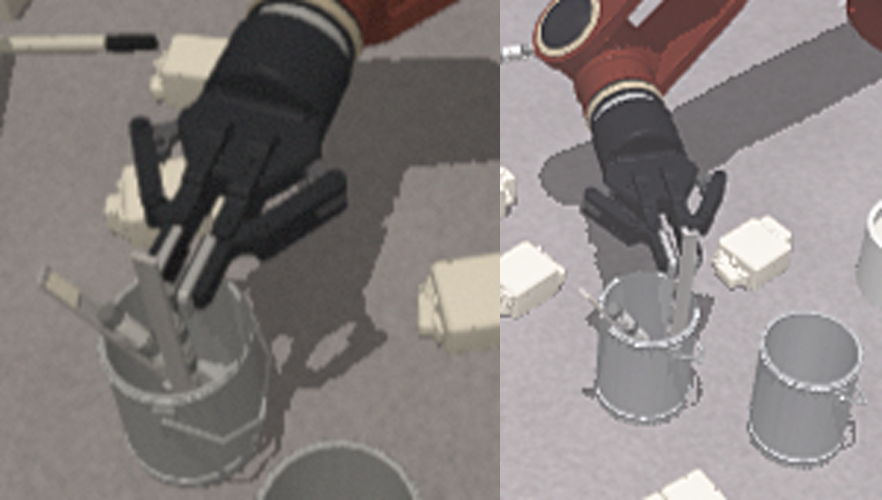

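Emit:
{"fn": "servo_tool", "kwargs": {
  "delta_pos": [
    [0.015, 0, -0.003],
    [0.012, 0, -0.001],
    [0, 0, 0]
  ],
  "dr": [
    [0, 0, 0],
    [0, 0, 0],
    [0, 0, 0]
  ],
  "grip": [0, 0, 0]
}}

```text
t: 8.52
tool_pos: [0.5877, 0.3472, 0.1544]
tool_rot: [0.187, 1.558, -0.243]
contact_force: [-0.4, 0.7, -0.7]
opening: 0.0104
```

```bash
python3 look.py in3
```

```text
8.525 [0.5877 0.3472 0.1544] 0.010375727784364916 [-0.4163  0.6548 -0.7288]
[[-0.0033  0.2702  0.9628]
 [-0.0352  0.9622 -0.2701]
 [-0.9994 -0.0347  0.0063]]
```

View pics/in3.png

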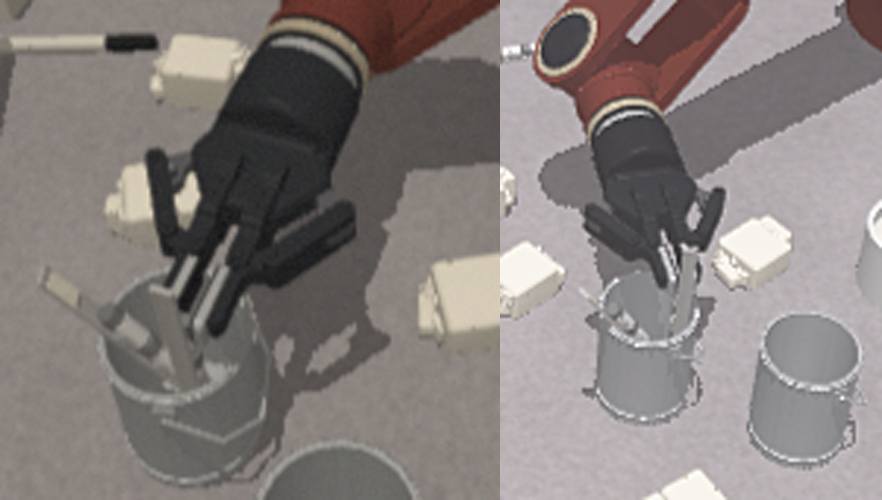

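Emit:
{"fn": "servo_tool", "kwargs": {
  "delta_pos": [
    [0, 0, 0],
    [0, 0, 0],
    [0, -0.01, 0],
    [0, -0.025, 0],
    [0, -0.04, 0]
  ],
  "dr": [
    [0, 0, 0],
    [0, 0, 0],
    [0, 0, 0],
    [0, 0, 0],
    [0, 0, 0]
  ],
  "grip": [0.3, 0.35, 0.35, 0.35, 0.35]
}}

```text
t: 9.25
tool_pos: [0.5671, 0.275, 0.1606]
tool_rot: [0.184, 1.553, -0.236]
contact_force: [1.2, 0.0, -0.5]
opening: 0.0302
```

```bash
python3 look.py in4
```

```text
9.25 [0.5671 0.275  0.1606] 0.030183717667367157 [ 1.2111  0.0395 -0.5219]
[[ 0.0028  0.2651  0.9642]
 [-0.0336  0.9637 -0.2648]
 [-0.9994 -0.0317  0.0116]]
```

View pics/in4.png

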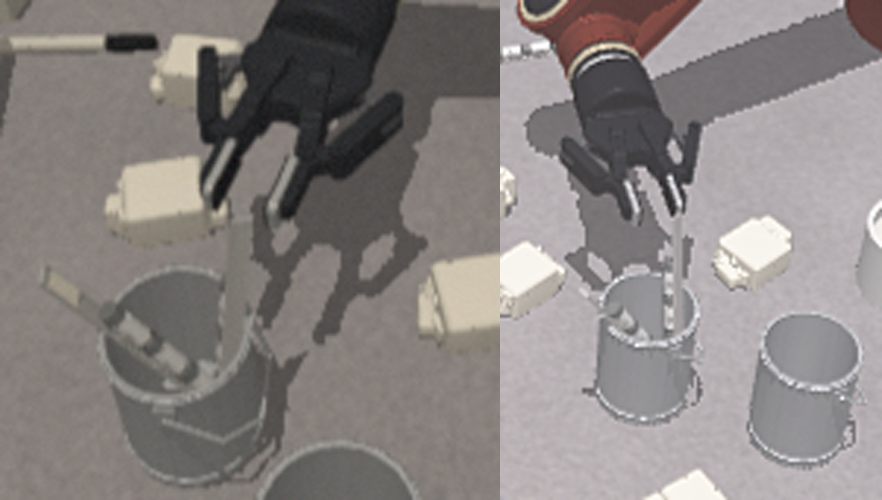

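Emit:
{"fn": "servo_tool", "kwargs": {
  "delta_pos": [
    [0, -0.03, 0.005],
    [0, -0.05, 0],
    [-0.02, -0.05, 0],
    [-0.04, 0, 0]
  ],
  "dr": [
    [0, 0, 0],
    [0, 0, 0],
    [0, 0, 0],
    [0, 0, 0]
  ],
  "grip": [0.45, 0.5, 0.5, 0.5]
}}

```text
t: 9.85
tool_pos: [0.5358, 0.1449, 0.2239]
tool_rot: [0.189, 1.559, -0.24]
contact_force: [-0.4, -0.2, 0.6]
opening: 0.0427
```

```bash
python3 look.py in5
```

```text
9.85 [0.5358 0.1449 0.2239] 0.04267356056604084 [-0.4364 -0.2138  0.5827]
[[-0.0038  0.2699  0.9629]
 [-0.0319  0.9624 -0.2698]
 [-0.9995 -0.0317  0.005 ]]
```

View pics/in5.png

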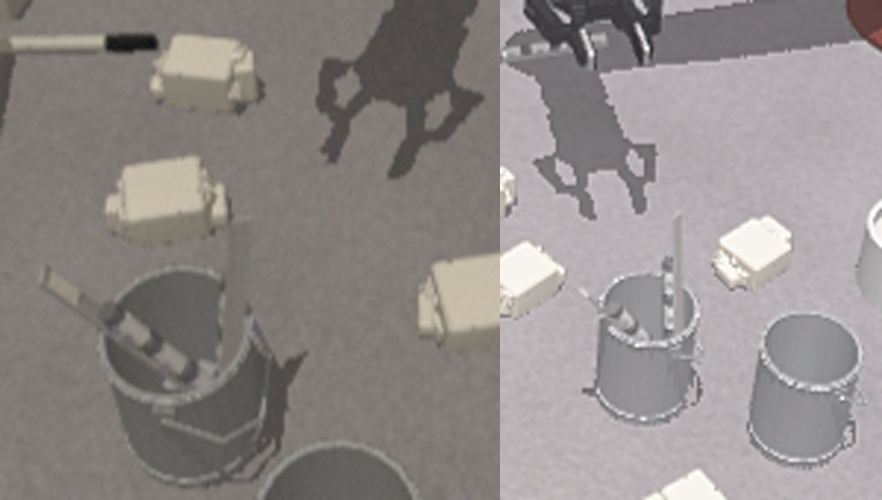

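```bash
python3 - <<'E'
from plan import *
go([.506,-.1517,.17],heading=-12,tilt=0)
E
```

```text
t 9.95 q [-0.3866  0.0638  2.1146  1.4792  1.6477 -0.6295] rows 12 dist 0.30497727136957126 ang 117.46715799825157
ik [-0.4322 -0.1214  1.9109 -0.      1.3521  1.3481] err 0.0
"delta_pos": [[0.0057, -0.0244, 0.004], [0.0076, -0.0232, 0.0069], [0.0091, -0.0216, 0.0099], [0.01, -0.0195, 0.0128], [0.0105, -0.0171, 0.0155]] "dr": [[5.41, 5.68, -5.85], [5.41, 5.68, -5.85], [5.41, 5.68, -5.85], [5.41, 5.68, -5.85], [5.41, 5.68, -5.85]]
"delta_pos": [[0.0105, -0.0145, 0.0181], [0.0099, -0.0116, 0.0203], [0.0088, -0.0086, 0.0222], [0.0073, -0.0056, 0.0237], [0.0053, -0.0027, 0.0247]] "dr": [[5.41, 5.68, -5.85], [5.41, 5.68, -5.85], [5.41, 5.68, -5.85], [5.41, 5.68, -5.85], [5.41, 5.68, -5.85]]
"delta_pos": [[0.0029, 0.0001, 0.0252], [0.0003, 0.0026, 0.0253]] "dr": [[5.41, 5.68, -5.85], [5.41, 5.68, -5.85]]
```

Emit:
{"fn": "servo_tool", "kwargs": {
  "delta_pos": [
    [0.0057, -0.0244, 0.004],
    [0.0076, -0.0232, 0.007],
    [0.009, -0.0216, 0.01],
    [0.01, -0.0195, 0.013],
    [0.0105, -0.017, 0.0155]
  ],
  "dr": [
    [5.4, 5.7, -5.9],
    [5.4, 5.7, -5.9],
    [5.4, 5.7, -5.9],
    [5.4, 5.7, -5.9],
    [5.4, 5.7, -5.9]
  ],
  "grip": [0.5, 0.5, 0.5, 0.5, 0.5]
}}

```text
t: 10.58
tool_pos: [0.5216, 0.0206, 0.1994]
tool_rot: [0.219, 2.015, -1.055]
contact_force: [0.3, 0.5, -0.1]
opening: 0.0427
```

Emit:
{"fn": "servo_tool", "kwargs": {
  "delta_pos": [
    [0.0105, -0.0145, 0.018],
    [0.01, -0.0116, 0.02],
    [0.009, -0.0086, 0.022],
    [0.0073, -0.0056, 0.0237],
    [0.0053, -0.0027, 0.0247]
  ],
  "dr": [
    [5.4, 5.7, -5.9],
    [5.4, 5.7, -5.9],
    [5.4, 5.7, -5.9],
    [5.4, 5.7, -5.9],
    [5.4, 5.7, -5.9]
  ],
  "grip": [0.5, 0.5, 0.5, 0.5, 0.5]
}}

```text
t: 11.2
tool_pos: [0.5023, -0.1049, 0.1753]
tool_rot: [0.224, 2.291, -1.994]
contact_force: [0.6, -0.6, -1.2]
opening: 0.0426
```

Emit:
{"fn": "servo_tool", "kwargs": {
  "delta_pos": [
    [0.003, 0, 0.025],
    [0, 0.0026, 0.025]
  ],
  "dr": [
    [5.4, 5.7, -5.9],
    [5.4, 5.7, -5.9]
  ],
  "grip": [0.5, 0.5]
}}

```text
t: 11.45
tool_pos: [0.4953, -0.1545, 0.1669]
tool_rot: [-0.187, -2.031, 2.106]
contact_force: [0.4, -0.2, -0.1]
opening: 0.0423
```

```bash
python3 - <<'E'
from plan import *
snap('wrist','w3')
C=cam('wrist')
for m in ctrl.masks_of('wrist','cane1'):
    xy=topo(C,m['pixels'],.008); c,wh,a=cv2.minAreaRect(xy.astype(np.float32)); print(m['score'],c,wh,a)
t,p,M,o=pose();print(p);print(M)
go([.506,-.1517,.018],heading=-12,tilt=0,n=4)
E
```

```text
[ 0.4962 -0.1541  0.1659]
[[-0.971  -0.0609 -0.2314]
 [ 0.2333 -0.0257 -0.9721]
 [ 0.0532 -0.9978  0.0391]]
t 11.55 q [-0.4195 -0.1046  1.9038 -0.0491  1.3879  1.396 ] rows 4 dist 0.14820847574143028 ang 4.05637788904808
ik [-0.4322  0.0848  1.9921 -0.      1.0647  1.3481] err 0.0
"delta_pos": [[-0.0042, 0.0367, -0.0026], [-0.0037, 0.0368, -0.0022], [-0.0033, 0.0369, -0.0018], [-0.0028, 0.0369, -0.0015]] "dr": [[-0.55, -0.36, 0.77], [-0.55, -0.36, 0.77], [-0.55, -0.36, 0.77], [-0.55, -0.36, 0.77]]
```

View pics/w3.png

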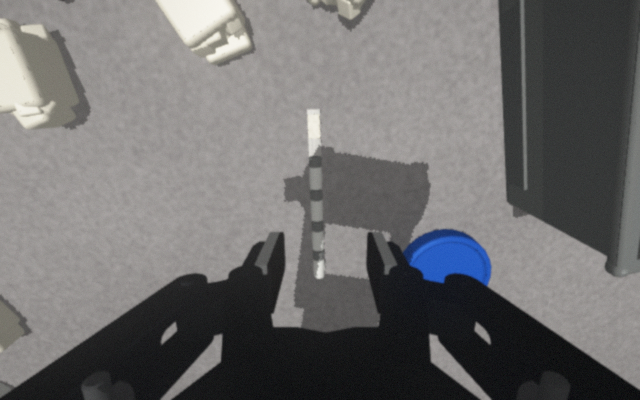

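```bash
python3 - <<'E'
from plan import *
C=cam('wrist')
f=plane(C,319,277,.007);t=plane(C,313.5,109,.002);d=t-f;print(f,t,np.linalg.norm(d[:2]),np.degrees(np.arctan2(d[1],d[0])))
print(f+d*.126/.18)
E
```

```text
[ 0.3819 -0.1262  0.007 ] [ 0.558  -0.1643  0.002 ] 0.18020757662956988 -12.212019322729354
[ 0.5052 -0.1529  0.0035]
```

```bash
python3 - <<'E'
from plan import *
C=cam('wrist')
for uv in [(500,20),(512,205),(527,100),(612,270),(638,265)]:
  for z in (0,.13): print(uv,z,plane(C,*uv,z))
from scipy.optimize import least_squares
def box(x,y): return np.array([[x+sx*w,y+sy*w,z] for w,z in((.105,0),(.113,.13)) for sx in(-1,1) for sy in(-1,1)])
S={n:cam(n) for n in('scene','side')}
E={'scene':np.array([230.8,88.7,313.5,159.3]),'side':np.array([296.4,62,369,132.1])}
def r(p): return np.concatenate([(lambda q:np.r_[q.min(0),q.max(0)])(proj(S[n],box(*p)))-E[n] for n in S])
s=least_squares(r,[.5,-.35],loss='soft_l1');print(s.x,s.fun)
E
```

```text
(500, 20) 0 [ 0.5927 -0.3431  0.    ]
(500, 20) 0.13 [ 0.5822 -0.264   0.13  ]
(512, 205) 0 [ 0.4112 -0.3482  0.    ]
(512, 205) 0.13 [ 0.4821 -0.2669  0.13  ]
(527, 100) 0 [ 0.518 -0.366  0.   ]
(527, 100) 0.13 [ 0.541  -0.2766  0.13  ]
(612, 270) 0 [ 0.2966 -0.4643  0.    ]
(612, 270) 0.13 [ 0.4188 -0.3309  0.13  ]
(638, 265) 0 [ 0.2955 -0.4949  0.    ]
(638, 265) 0.13 [ 0.4182 -0.3478  0.13  ]
[ 0.5154 -0.4416] [-0.2042 -1.9704  0.3982  0.4053 -1.7757  0.6854  0.9015 -0.6457]
```

Emit:
{"fn": "servo_tool", "kwargs": {
  "delta_pos": [
    [-0.0042, 0.0367, -0.002],
    [-0.0037, 0.0368, -0.0015],
    [-0.0033, 0.0369, -0.001],
    [-0.003, 0.034, -0.001]
  ],
  "dr": [
    [-0.6, -0.4, 0.8],
    [-0.6, -0.4, 0.8],
    [-0.6, -0.4, 0.8],
    [-0.6, -0.4, 0.8]
  ],
  "grip": [0.5, 0.5, 0.5, 0.5]
}}

```text
t: 12.05
tool_pos: [0.5091, -0.1508, 0.0197]
tool_rot: [-0.226, -2.136, 2.115]
contact_force: [0.1, -0.6, -0.2]
opening: 0.0428
```

```bash
python3 - <<'E'
from plan import *
snap('wrist','w4')
t,p,M,o=pose();print(p);print(M)
go([.5055,-.1528,.018],heading=-12.2,tilt=0,n=1)
E
```

```text
[ 0.5055 -0.1493  0.0148]
[[-0.9807  0.0092 -0.1951]
 [ 0.1952  0.0121 -0.9807]
 [-0.0067 -0.9999 -0.0136]]
t 12.1 q [-0.436   0.0843  1.9992  0.0171  1.0549  1.3228] rows 1 dist 0.0047002398239354365 ang 1.2858988894036198
ik [-0.4345  0.0844  1.9925  0.      1.0647  1.3492] err 0.0
"delta_pos": [[-0.0007, -0.0032, 0.0034]] "dr": [[0.79, 0.95, -0.38]]
```

View pics/w4.png

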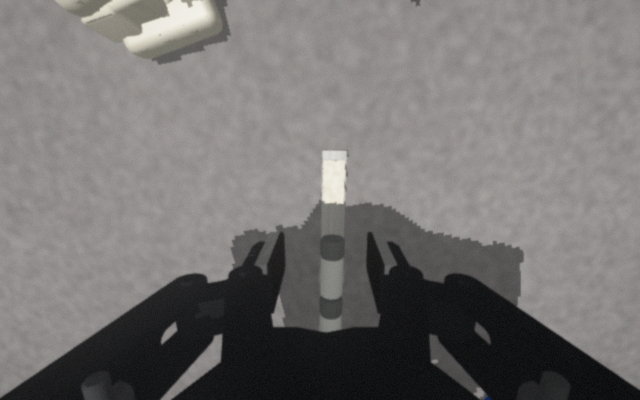

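Emit:
{"fn": "servo_tool", "kwargs": {
  "delta_pos": [
    [0, -0.007, 0.0025],
    [0, 0, 0],
    [0, 0, 0],
    [0, 0, 0],
    [0, 0, 0]
  ],
  "dr": [
    [0.8, 0.9, -0.4],
    [0, 0, 0],
    [0, 0, 0],
    [0, 0, 0],
    [0, 0, 0]
  ],
  "grip": [0.4, 0, 0, 0, 0],
  "grip_force": 60
}}

```text
t: 12.72
tool_pos: [0.5069, -0.1518, 0.0266]
tool_rot: [-0.229, -2.111, 2.114]
contact_force: [0.9, 0.5, -0.7]
opening: 0.0101
```

Emit:
{"fn": "servo_tool", "kwargs": {
  "delta_pos": [
    [0, -0.03, 0],
    [0, -0.05, 0],
    [0, -0.05, 0],
    [0, -0.05, 0],
    [0, -0.04, 0]
  ],
  "dr": [
    [0, 0, 0],
    [0, 0, 0],
    [0, 0, 0],
    [0, -10, 0],
    [0, -10, 0]
  ],
  "grip": [0, 0, 0, 0, 0]
}}

```text
t: 13.35
tool_pos: [0.5034, -0.1504, 0.249]
tool_rot: [-0.163, 2.148, -2.142]
contact_force: [0.7, -0.3, 0.1]
opening: 0.0097
```

```bash
python3 - <<'E'
from plan import *
t,p,M,o=pose();print(p,o['opening'])
snap('side','s4')
go([.50,.18,.31],heading=75,tilt=87)
E
python3 look.py in6
```

```text
[ 0.5034 -0.1504  0.249 ] 0.009723638311697319
t 13.4 q [-0.4325 -0.1918  1.8282  0.0009  1.4988  0.9851] rows 11 dist 0.3360011531975583 ang 105.00590518119249
ik [-0.345  -0.2111  2.1924  1.4895  1.6261 -0.4149] err 0.0
"delta_pos": [[-0.0041, -0.005, -0.0299], [-0.007, -0.002, -0.0297], [-0.0095, 0.0014, -0.029], [-0.0115, 0.0049, -0.0279], [-0.0129, 0.0085, -0.0263]] "dr": [[-4.55, -4.75, 6.92], [-4.55, -4.75, 6.92], [-4.55, -4.75, 6.92], [-4.55, -4.75, 6.92], [-4.55, -4.75, 6.92]]
"delta_pos": [[-0.0137, 0.0122, -0.0244], [-0.014, 0.0157, -0.0222], [-0.0136, 0.019, -0.0196], [-0.0126, 0.0221, -0.0169], [-0.0111, 0.0247, -0.0141]] "dr": [[-4.55, -4.75, 6.92], [-4.55, -4.75, 6.92], [-4.55, -4.75, 6.92], [-4.55, -4.75, 6.92], [-4.55, -4.75, 6.92]]
"delta_pos": [[-0.009, 0.027, -0.0112]] "dr": [[-4.55, -4.75, 6.92]]
13.4 [ 0.5058 -0.1515  0.2556] 0.009736507307639839 [1.8723 0.0577 3.2742]
[[-0.9883  0.0062  0.1525]
 [-0.1525 -0.0018 -0.9883]
 [-0.0058 -1.      0.0028]]
```

View pics/s4.png

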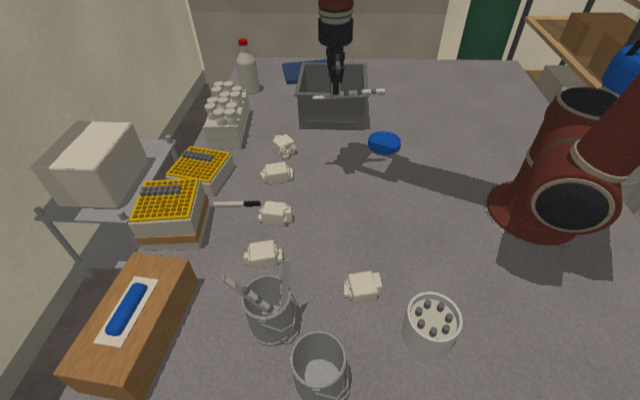

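View pics/in6.png

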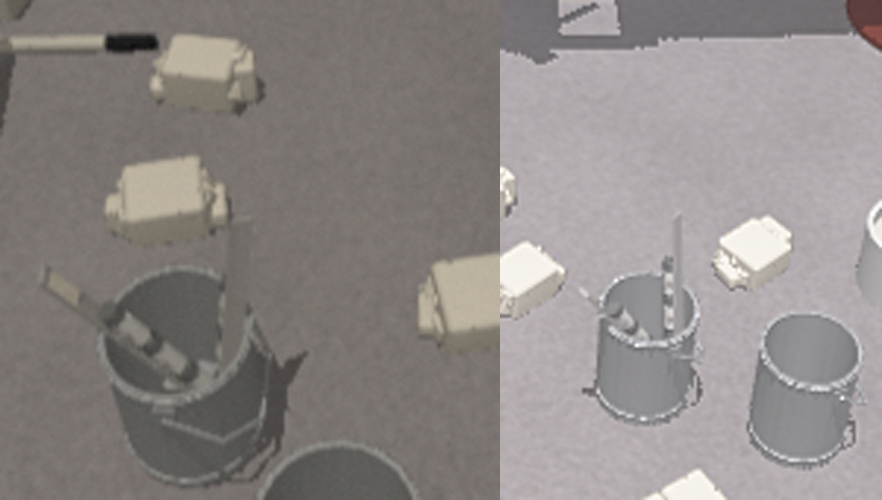

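```bash
python3 - <<'E'
from h import *
S={n:cam(n) for n in("scene","side")}
def tri(a,b):
    e1,d1=ray(S['scene'],*a); e2,d2=ray(S['side'],*b)
    s=np.linalg.lstsq(np.c_[d1,-d2],e2-e1,rcond=None)[0]; p,q=e1+s[0]*d1,e2+s[1]*d2; return (p+q)/2,np.linalg.norm(p-q)
sd=lambda x,y:(210+x*160/500,190+y*160/500); sc=lambda x,y:(310+(x-500)*170/500,160+y*170/500)
print('tab',tri(sc(679,216),sd(240,217)))
print('mid',tri(sc(673,300),sd(232,320)))
for y in (.30,.31,.32,.33,.34,.35):
  print(y,)
E
```

```text
tab (array([0.5652, 0.3082, 0.1786]), np.float64(0.004373139550339322))
mid (array([0.5743, 0.3225, 0.0952]), np.float64(0.008482413579155225))
0.3
0.31
0.32
0.33
0.34
0.35
```

Emit:
{"fn": "servo_tool", "kwargs": {
  "delta_pos": [
    [-0.004, -0.005, -0.03],
    [-0.007, -0.002, -0.0297],
    [-0.0095, 0.0014, -0.029],
    [-0.0115, 0.005, -0.028],
    [-0.013, 0.0085, -0.0263]
  ],
  "dr": [
    [-4.6, -4.8, 6.9],
    [-4.6, -4.8, 6.9],
    [-4.6, -4.8, 6.9],
    [-4.6, -4.8, 6.9],
    [-4.6, -4.8, 6.9]
  ],
  "grip": [0, 0, 0, 0, 0]
}}

```text
t: 14.12
tool_pos: [0.5006, 0.0053, 0.2688]
tool_rot: [0.025, 2.01, -1.201]
contact_force: [-0.6, -1.2, -2.1]
opening: 0.0099
```

Emit:
{"fn": "servo_tool", "kwargs": {
  "delta_pos": [
    [-0.0137, 0.0122, -0.0244],
    [-0.014, 0.0157, -0.022],
    [-0.0136, 0.019, -0.0196],
    [-0.0126, 0.022, -0.017],
    [-0.011, 0.0247, -0.014]
  ],
  "dr": [
    [-4.6, -4.8, 6.9],
    [-4.6, -4.8, 6.9],
    [-4.6, -4.8, 6.9],
    [-4.6, -4.8, 6.9],
    [-4.6, -4.8, 6.9]
  ],
  "grip": [0, 0, 0, 0, 0]
}}

```text
t: 14.75
tool_pos: [0.4929, 0.1593, 0.2903]
tool_rot: [0.168, 1.664, -0.355]
contact_force: [0.6, -0.4, -1.2]
opening: 0.0101
```

```bash
python3 - <<'E'
from plan import *
t,p,M,o=pose();print(p,o['opening']);print(M)
go([.600,.335,.345],heading=80,tilt=84)
E
```

```text
[0.4929 0.1593 0.2903] 0.010137353598055928
[[-0.1276  0.3146  0.9406]
 [-0.0969  0.9399 -0.3275]
 [-0.9871 -0.1329 -0.0895]]
t 14.75 q [-0.3947 -0.2686  2.2354  1.4202  1.5851 -0.3115] rows 4 dist 0.21286132167683855 ang 10.596542495699687
ik [ 0.0012  0.0238  1.8833  1.5287  1.3708 -0.3228] err 0.0
"delta_pos": [[-0.0212, 0.0479, 0.0096], [-0.0206, 0.0476, 0.0119], [-0.02, 0.0472, 0.0142], [-0.0193, 0.0468, 0.0165]] "dr": [[-2.13, -1.54, 0.31], [-2.13, -1.54, 0.31], [-2.13, -1.54, 0.31], [-2.13, -1.54, 0.31]]
```

Emit:
{"fn": "servo_tool", "kwargs": {
  "delta_pos": [
    [-0.025, 0.044, 0.0096],
    [-0.022, 0.0476, 0.012],
    [-0.02, 0.047, 0.014],
    [-0.019, 0.047, 0.0165]
  ],
  "dr": [
    [-2.1, -1.5, 0.3],
    [-2.1, -1.5, 0.3],
    [-2.1, -1.5, 0.3],
    [-2.1, -1.5, 0.3]
  ],
  "grip": [0, 0, 0, 0]
}}

```text
t: 15.25
tool_pos: [0.5994, 0.3363, 0.3367]
tool_rot: [0.057, 1.603, -0.222]
contact_force: [-0.1, 0.1, -0.4]
opening: 0.0106
```

```bash
sed -i "s/'side':(210,190,370,350)/'side':(210,160,370,350)/; s/'scene':(310,160,440,330)/'scene':(310,150,440,330)/" look.py; python3 look.py in7;  python3 - <<'E'
from plan import *
go([.606,.362,.28],heading=80,tilt=83)
E
```

```text
15.25 [0.5994 0.3363 0.3367] 0.010568631185975817 [-0.0895  0.1262 -0.3929]
[[-0.0473  0.1737  0.9837]
 [-0.1005  0.9789 -0.1777]
 [-0.9938 -0.1073 -0.0289]]
t 15.35 q [ 0.0065  0.0335  1.8851  1.5304  1.3666 -0.3072] rows 2 dist 0.06320415911404359 ang 1.7750677746771983
ik [ 0.0501  0.1299  1.8852  1.5553  1.316  -0.4285] err 0.0
"delta_pos": [[0.0275, 0.0154, 0.0017], [0.0274, 0.0156, 0.0013]] "dr": [[0.06, -0.76, -0.45], [0.06, -0.76, -0.45]]
```

View pics/in7.png

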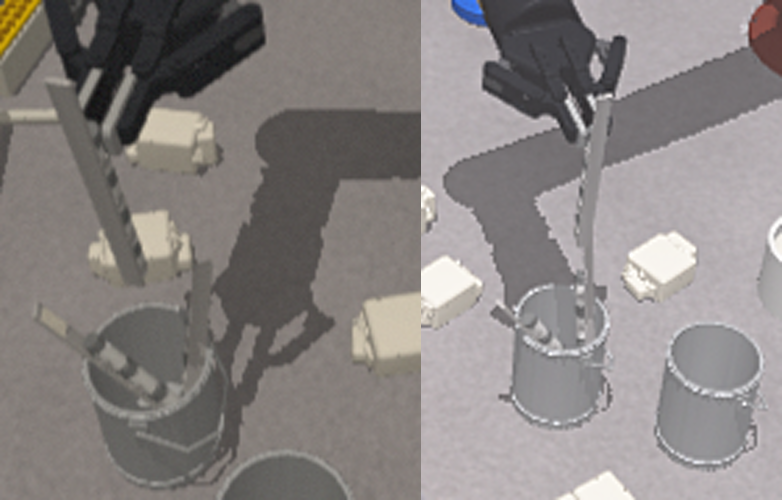

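Emit:
{"fn": "servo_tool", "kwargs": {
  "delta_pos": [
    [0.0275, 0.0155, 0.002],
    [0.0275, 0.0155, 0.001]
  ],
  "dr": [
    [0, -0.8, -0.4],
    [0, -0.8, -0.4]
  ],
  "grip": [0, 0]
}}

```text
t: 15.6
tool_pos: [0.606, 0.3623, 0.2775]
tool_rot: [0.04, 1.576, -0.232]
contact_force: [0.6, -0.5, -0.4]
opening: 0.0103
```

```bash
python3 look.py in8;  python3 - <<'E'
from plan import *
go([.606,.362,.218],heading=80,tilt=83)
E
```

```text
15.6 [0.606  0.3623 0.2775] 0.010254797780375843 [ 0.621  -0.5411 -0.3942]
[[-0.0216  0.171   0.985 ]
 [-0.1203  0.9777 -0.1724]
 [-0.9925 -0.1222 -0.0006]]
t 15.7 q [ 0.0509  0.1363  1.8888  1.5544  1.3174 -0.4302] rows 2 dist 0.055820616790254594 ang 0.5067939761831243
ik [ 0.0501  0.2298  1.8965  1.5843  1.3159 -0.5434] err 0.0
"delta_pos": [[0.0277, 0.0034, 0.0011], [0.0277, 0.0034, 0.001]] "dr": [[0.1, -0.22, 0.07], [0.1, -0.22, 0.07]]
```

View pics/in8.png

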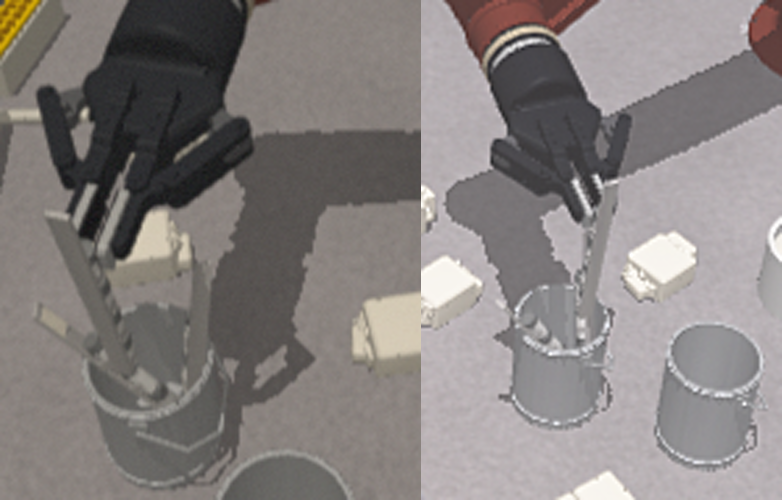

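```bash
python3 - <<'E'
from h import *
S={n:cam(n) for n in("scene","side")}
for z in (.14,.145,.15): print(plane(S['side'],259.4,302.5,z),plane(S['scene'],370.8,263.4,z))
print(proj(S['side'],[.602,.355,.147]),proj(S['scene'],[.602,.355,.147]))
E
```

```text
[0.606  0.3646 0.14  ] [0.5973 0.3676 0.14  ]
[0.6048 0.3674 0.145 ] [0.6    0.3714 0.145 ]
[0.6036 0.3702 0.15  ] [0.6027 0.3751 0.15  ]
[[262.3446 295.0427]] [[366.6514 258.6607]]
```

Emit:
{"fn": "servo_tool", "kwargs": {
  "delta_pos": [
    [0.028, 0, 0.001],
    [0.028, -0.001, 0.001],
    [0, 0, 0]
  ],
  "dr": [
    [0, 0, 0],
    [0, 0, 0],
    [0, 0, 0]
  ],
  "grip": [0, 0, 0]
}}

```text
t: 16.08
tool_pos: [0.6037, 0.3523, 0.2174]
tool_rot: [0.04, 1.589, -0.233]
contact_force: [0.8, -1.2, -0.7]
opening: 0.0098
```

```bash
python3 look.py in9
```

```text
16.075 [0.6037 0.3523 0.2174] 0.00980894385153153 [ 0.7824 -1.1625 -0.7138]
[[-0.0346  0.1705  0.9847]
 [-0.1194  0.9776 -0.1735]
 [-0.9922 -0.1236 -0.0135]]
```

View pics/in9.png

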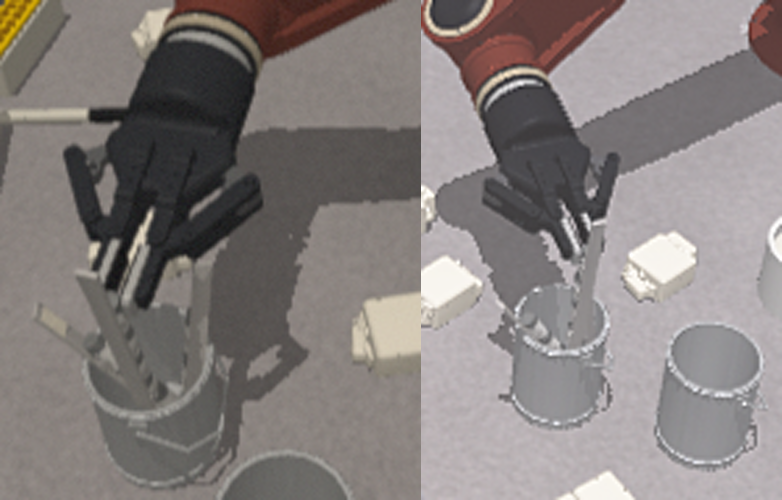

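Emit:
{"fn": "servo_tool", "kwargs": {
  "delta_pos": [
    [0, 0, 0],
    [0, 0, 0],
    [0, 0, 0]
  ],
  "dr": [
    [0, 0, 0],
    [0, 0, 0],
    [0, 0, 0]
  ],
  "grip": [0.25, 0.25, 0.25]
}}

```text
t: 16.55
tool_pos: [0.6063, 0.3527, 0.2257]
tool_rot: [0.043, 1.577, -0.23]
contact_force: [0.5, -0.4, 0.7]
opening: 0.0214
```

```bash
python3 look.py in10
```

```text
16.55 [0.6063 0.3527 0.2257] 0.021417083583530432 [ 0.4735 -0.3899  0.7215]
[[-0.0226  0.1719  0.9849]
 [-0.1167  0.9779 -0.1733]
 [-0.9929 -0.1189 -0.0021]]
```

View pics/in10.png

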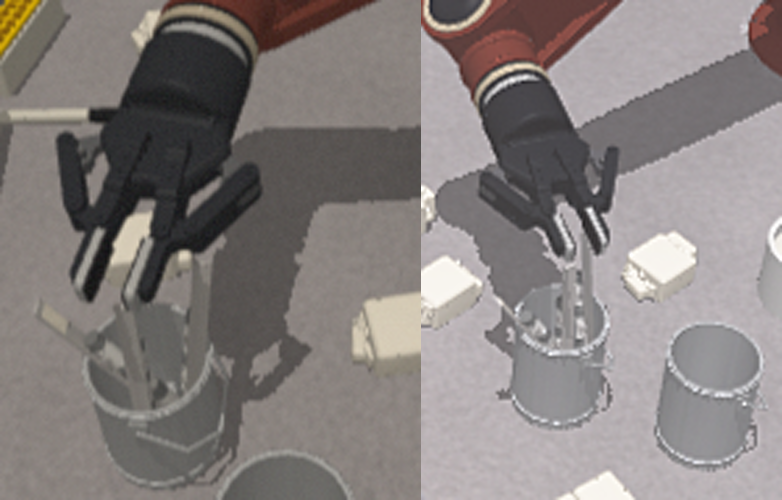

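Emit:
{"fn": "servo_tool", "kwargs": {
  "delta_pos": [
    [-0.03, 0, 0],
    [-0.04, -0.01, 0],
    [-0.03, -0.05, 0],
    [-0.02, -0.05, 0],
    [-0.01, -0.06, 0]
  ],
  "dr": [
    [0, 0, 0],
    [0, 0, 0],
    [0, 0, 0],
    [0, 0, 0],
    [0, 0, 0]
  ],
  "grip": [0.3, 0.3, 0.4, 0.6, 0.8]
}}

```text
t: 17.27
tool_pos: [0.5776, 0.2017, 0.3772]
tool_rot: [0.035, 1.582, -0.226]
contact_force: [0.9, -1.0, 0.1]
opening: 0.0673
```

```bash
python3 look.py in11; python3 - <<'E'
from h import *
H={'lump1':.02}
for n in ["scene","side"]:
    snap(n,n+'_b'); C=cam(n)
    for m in ctrl.masks_of(n,'lump1'):
            px=m['pixels']; xy=topo(C,px,.02); c,(w,h),a=cv2.minAreaRect(xy.astype(np.float32))
            print(n,round(m['score'],2),px.sum(),m['extent'],xy.mean(0),np.array(c),round(w,3),round(h,3),round(a,1))
E
```

```text
17.275 [0.5776 0.2017 0.3772] 0.0672746087440623 [ 0.8957 -1.019   0.0572]
[[-0.0269  0.1639  0.9861]
 [-0.1188  0.979  -0.1659]
 [-0.9925 -0.1217 -0.0069]]
scene 0.96 504 [288.6, 211.2, 316.3, 237.4] [0.6377 0.0562] [0.6359 0.0548] 0.099 0.074 63.4
scene 0.9 422 [258.0, 186.9, 288.2, 209.6] [ 0.6635 -0.0926] [ 0.667 -0.093] 0.099 0.079 18.7
scene 0.89 505 [304.4, 241.8, 333.5, 267.4] [0.6514 0.184 ] [0.6555 0.1833] 0.092 0.071 14.5
scene 0.81 380 [249.0, 169.5, 274.7, 187.7] [ 0.6569 -0.2177] [ 0.6547 -0.2158] 0.111 0.073 68.7
side 0.96 538 [262.2, 163.6, 291.9, 185.2] [ 0.6606 -0.0959] [ 0.6612 -0.0977] 0.089 0.085 14.6
side 0.9 403 [274.0, 133.5, 293.4, 159.1] [ 0.6586 -0.2249] [ 0.6568 -0.2213] 0.064 0.119 9.0
side 0.89 1002 [341.1, 268.1, 380.5, 302.7] [0.4294 0.2496] [0.4305 0.2496] 0.084 0.069 10.3
side 0.63 918 [242.9, 237.2, 283.8, 268.6] [0.6481 0.1804] [0.6491 0.1785] 0.088 0.076 16.6
side 0.55 710 [257.0, 200.7, 295.5, 225.5] [0.6406 0.0546] [0.6402 0.0539] 0.087 0.081 2.7
```

View pics/in11.png

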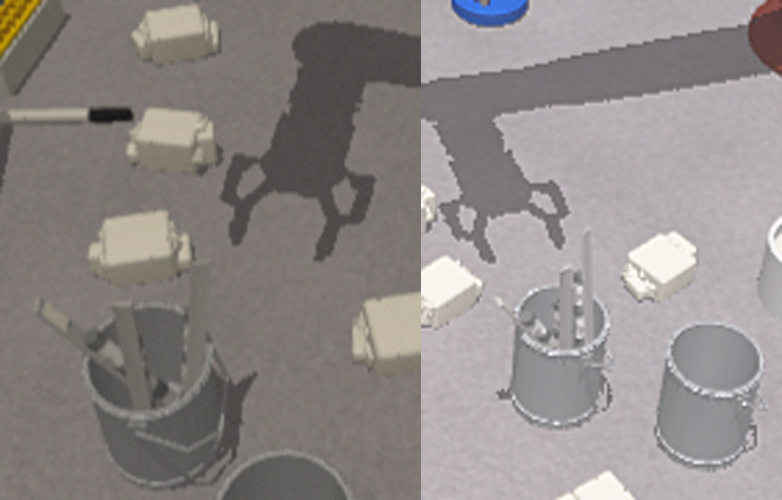

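View pics/side_b.png

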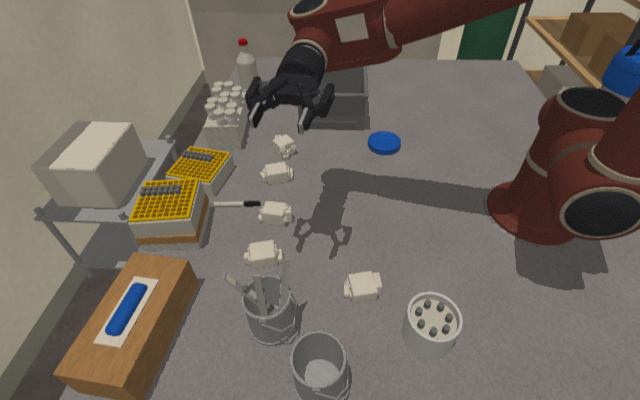

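```bash
python3 - <<'E'
from plan import *
go([.43,.24,.2],heading=10,tilt=0)
E
```

```text
t 17.575 q [-0.2442 -0.0687  1.9127  1.4323  1.6125 -0.2701] rows 11 dist 0.23164288065975708 ang 104.24908707820474
ik [ 0.3579 -0.241   1.9632  0.      1.4194  1.7541] err 0.0
"delta_pos": [[0.0158, 0.003, -0.0137], [0.0165, 0.0038, -0.0125], [0.0171, 0.0047, -0.0113], [0.0175, 0.0058, -0.0102], [0.0176, 0.007, -0.0091]] "dr": [[4.63, 5.15, -6.47], [4.63, 5.15, -6.47], [4.63, 5.15, -6.47], [4.63, 5.15, -6.47], [4.63, 5.15, -6.47]]
"delta_pos": [[0.0176, 0.0083, -0.0081], [0.0172, 0.0097, -0.0073], [0.0167, 0.011, -0.0066], [0.0159, 0.0124, -0.0061], [0.015, 0.0136, -0.0057]] "dr": [[4.63, 5.15, -6.47], [4.63, 5.15, -6.47], [4.63, 5.15, -6.47], [4.63, 5.15, -6.47], [4.63, 5.15, -6.47]]
"delta_pos": [[0.0139, 0.0148, -0.0056]] "dr": [[4.63, 5.15, -6.47]]
```

Emit:
{"fn": "servo_tool", "kwargs": {
  "delta_pos": [
    [0.0158, 0.003, -0.0137],
    [0.0165, 0.0038, -0.0125],
    [0.017, 0.0047, -0.0113],
    [0.0175, 0.0058, -0.01],
    [0.0176, 0.007, -0.009]
  ],
  "dr": [
    [4.6, 5.1, -6.5],
    [4.6, 5.1, -6.5],
    [4.6, 5.1, -6.5],
    [4.6, 5.1, -6.5],
    [4.6, 5.1, -6.5]
  ],
  "grip": [1, 1, 1, 1, 1]
}}

```text
t: 18.2
tool_pos: [0.5057, 0.2253, 0.2856]
tool_rot: [-0.073, 1.961, -1.057]
contact_force: [-0.3, 1.2, -0.6]
opening: 0.0855
```

Emit:
{"fn": "servo_tool", "kwargs": {
  "delta_pos": [
    [0.0176, 0.0083, -0.008],
    [0.017, 0.0097, -0.0073],
    [0.0167, 0.011, -0.0066],
    [0.016, 0.0124, -0.006],
    [0.015, 0.0136, -0.0057]
  ],
  "dr": [
    [4.6, 5.1, -6.5],
    [4.6, 5.1, -6.5],
    [4.6, 5.1, -6.5],
    [4.6, 5.1, -6.5],
    [4.6, 5.1, -6.5]
  ],
  "grip": [1, 1, 1, 1, 1]
}}

```text
t: 18.82
tool_pos: [0.4281, 0.2476, 0.203]
tool_rot: [-0.213, 2.119, -1.987]
contact_force: [0.3, -0.2, 0.2]
opening: 0.0853
```

Emit:
{"fn": "servo_tool", "kwargs": {
  "delta_pos": [
    [0.014, 0.0148, -0.0056]
  ],
  "dr": [
    [4.6, 5.1, -6.5]
  ],
  "grip": [1]
}}

```text
t: 18.95
tool_pos: [0.4122, 0.252, 0.1867]
tool_rot: [-0.245, 2.116, -2.184]
contact_force: [-0.6, 0.3, 0.1]
opening: 0.0852
```

```bash
cat > wl.py <<'E'
import sys
from plan import *
def wl(tag,H=.04):
    t,p,M,o=pose(); im=snap('wrist',tag); C=cam('wrist'); print(p,o['opening'])
    for m in ctrl.masks_of('wrist','lump1'):
        if m['score']<.3: continue
        px=m['pixels'].astype(np.uint8)
        # erode stumps: opening
        xy=topo(C,px,H); c,(w,h),a=cv2.minAreaRect(xy.astype(np.float32))
        if w<h: w,h,a=h,w,a-90
        if a>90:a-=180
        print(round(m['score'],2),m['extent'],'mean',xy.mean(0),'rect',np.array(c),round(w,3),round(h,3),'yaw',round(a,1))
if __name__=='__main__': wl(sys.argv[1],float(sys.argv[2]) if len(sys.argv)>2 else .04)
E
python3 wl.py l5
```

```text
[0.4122 0.252  0.1867] 0.08516274458539551
0.79 [552.9, 0.1, 605.2, 13.9] mean [0.5868 0.0783] rect [0.5869 0.0738] 0.042 0.008 yaw -79.4
0.68 [296.3, 113.6, 358.5, 195.2] mean [0.4311 0.2506] rect [0.4307 0.2514] 0.078 0.051 yaw 12.0
```

View pics/l5.png

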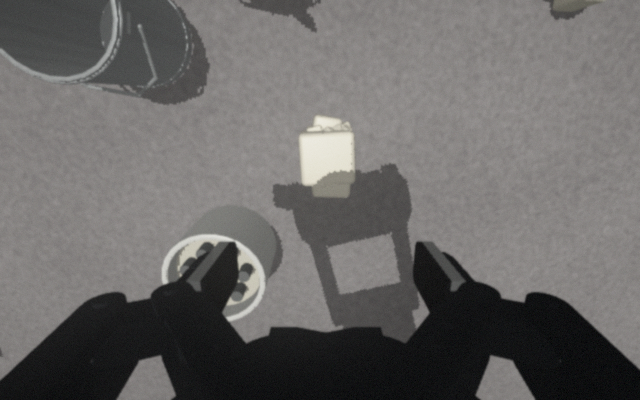

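```bash
python3 - <<'E'
from plan import *
go([.431,.2505,.027],heading=12,tilt=0,n=4)
E
```

```text
t 19.05 q [ 0.4031 -0.2098  1.9647 -0.0125  1.4457  1.7931] rows 4 dist 0.15851384026161455 ang 3.778003014730463
ik [ 0.3771  0.0007  2.061  -0.      1.0799  1.7385] err 0.0
"delta_pos": [[-0.0068, 0.039, 0.0004], [-0.0063, 0.0391, 0.0007], [-0.0058, 0.0392, 0.001], [-0.0052, 0.0393, 0.0012]] "dr": [[-0.35, -0.38, 0.79], [-0.35, -0.38, 0.79], [-0.35, -0.38, 0.79], [-0.35, -0.38, 0.79]]
```

Emit:
{"fn": "servo_tool", "kwargs": {
  "delta_pos": [
    [-0.007, 0.039, 0.0004],
    [-0.006, 0.039, 0.0007],
    [-0.006, 0.039, 0.001],
    [-0.005, 0.036, 0.001],
    [0, 0, 0]
  ],
  "dr": [
    [-0.4, -0.4, 0.8],
    [-0.4, -0.4, 0.8],
    [-0.4, -0.4, 0.8],
    [-0.4, -0.4, 0.8],
    [0, 0, 0]
  ],
  "grip": [1, 1, 1, 1, 1]
}}

```text
t: 19.68
tool_pos: [0.4313, 0.2552, 0.0275]
tool_rot: [-0.229, 2.11, -2.084]
contact_force: [-0.3, -0.4, -0.0]
opening: 0.0854
```

Emit:
{"fn": "servo_tool", "kwargs": {
  "delta_pos": [
    [0, 0, 0],
    [0, 0, 0],
    [0, 0, 0],
    [0, 0, 0]
  ],
  "dr": [
    [0, 0, 0],
    [0, 0, 0],
    [0, 0, 0],
    [0, 0, 0]
  ],
  "grip": [0, 0, 0, 0],
  "grip_force": 40
}}

```text
t: 20.18
tool_pos: [0.4348, 0.2573, 0.0337]
tool_rot: [-0.22, 2.108, -2.075]
contact_force: [0.2, 0.0, 0.5]
opening: 0.0533
```

Emit:
{"fn": "servo_tool", "kwargs": {
  "delta_pos": [
    [0, -0.04, 0],
    [0, -0.06, 0],
    [0, -0.06, 0],
    [0, -0.05, 0]
  ],
  "dr": [
    [0, 0, 0],
    [0, 0, 0],
    [0, 0, 0],
    [0, 0, 0]
  ],
  "grip": [0, 0, 0, 0]
}}

```text
t: 20.68
tool_pos: [0.4282, 0.2524, 0.2451]
tool_rot: [-0.23, 2.109, -2.081]
contact_force: [0.3, 0.1, -0.6]
opening: 0.0528
```

```bash
python3 - <<'E'
from plan import *
snap('wrist','l5b'); t,p,M,o=pose(); print(p,o['opening'])
go([.50,.0,.25],heading=0,tilt=0)
go([.49,-.43,.24],heading=-40,tilt=0)
E
```

```text
[0.4312 0.2536 0.2535] 0.05284888522458219
t 20.725 q [ 0.3774 -0.2761  1.9023  0.0102  1.4894  1.7176] rows 5 dist 0.26282007042043065 ang 13.263806575154693
ik [-0.1489 -0.2563  1.8918  0.      1.506   1.4219] err 0.0
"delta_pos": [[-0.0018, 0.0, 0.0525], [-0.0042, 0.0002, 0.0524], [-0.0066, 0.0003, 0.0521], [-0.009, 0.0005, 0.0518], [-0.0114, 0.0006, 0.0513]] "dr": [[0.19, 2.63, -0.26], [0.19, 2.63, -0.26], [0.19, 2.63, -0.26], [0.19, 2.63, -0.26], [0.19, 2.63, -0.26]]
t 20.725 q [ 0.3774 -0.2761  1.9023  0.0102  1.4894  1.7176] rows 13 dist 0.6862936956934403 ang 53.18958410966375
ik [-0.8343  0.1184  1.5521  0.      1.4711  1.4346] err 0.0
"delta_pos": [[0.0076, 0.0001, 0.0522], [0.0038, 0.0002, 0.0527], [0.0001, 0.0003, 0.0528], [-0.0037, 0.0004, 0.0527], [-0.0074, 0.0005, 0.0523]] "dr": [[0.11, 4.09, -0.07], [0.11, 4.09, -0.07], [0.11, 4.09, -0.07], [0.11, 4.09, -0.07], [0.11, 4.09, -0.07]]
"delta_pos": [[-0.0111, 0.0006, 0.0516], [-0.0148, 0.0007, 0.0507], [-0.0184, 0.0008, 0.0495], [-0.0219, 0.0008, 0.048], [-0.0252, 0.0009, 0.0464]] "dr": [[0.11, 4.09, -0.07], [0.11, 4.09, -0.07], [0.11, 4.09, -0.07], [0.11, 4.09, -0.07], [0.11, 4.09, -0.07]]
"delta_pos": [[-0.0285, 0.0009, 0.0444], [-0.0316, 0.001, 0.0423], [-0.0345, 0.001, 0.0399]] "dr": [[0.11, 4.09, -0.07], [0.11, 4.09, -0.07], [0.11, 4.09, -0.07]]
```

View pics/l5b.png

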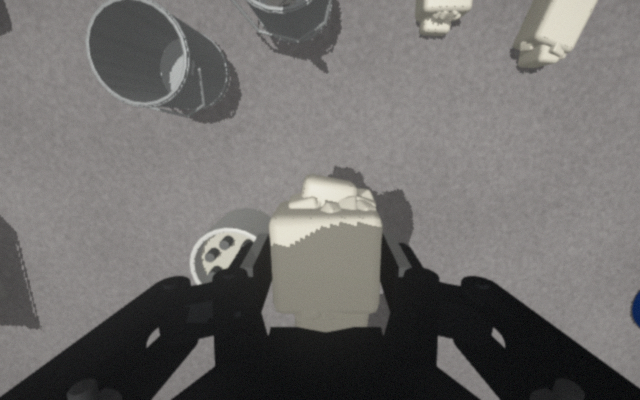

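Emit:
{"fn": "servo_tool", "kwargs": {
  "delta_pos": [
    [0.0076, 0, 0.052],
    [0.0038, 0, 0.0527],
    [0, 0, 0.0528],
    [-0.0037, 0, 0.0527],
    [-0.0074, 0.0005, 0.0523]
  ],
  "dr": [
    [0.1, 4.1, 0],
    [0.1, 4.1, 0],
    [0.1, 4.1, 0],
    [0.1, 4.1, 0],
    [0.1, 4.1, 0]
  ],
  "grip": [0, 0, 0, 0, 0]
}}

```text
t: 21.35
tool_pos: [0.4554, -0.0129, 0.2547]
tool_rot: [-0.177, -2.185, 2.153]
contact_force: [0.8, 0.5, -1.2]
opening: 0.0529
```

Emit:
{"fn": "servo_tool", "kwargs": {
  "delta_pos": [
    [-0.011, 0.0006, 0.0516],
    [-0.015, 0.0007, 0.0507],
    [-0.0184, 0.0008, 0.0495],
    [-0.022, 0.0008, 0.048],
    [-0.025, 0.0009, 0.0464]
  ],
  "dr": [
    [0.1, 4.1, 0],
    [0.1, 4.1, 0],
    [0.1, 4.1, 0],
    [0.1, 4.1, 0],
    [0.1, 4.1, 0]
  ],
  "grip": [0, 0, 0, 0, 0]
}}

```text
t: 21.98
tool_pos: [0.4754, -0.2851, 0.25]
tool_rot: [-0.535, -1.965, 1.942]
contact_force: [0.3, 0.1, -0.5]
opening: 0.0532
```

Emit:
{"fn": "servo_tool", "kwargs": {
  "delta_pos": [
    [-0.0285, 0.001, 0.0444],
    [-0.0316, 0.001, 0.042],
    [-0.0345, 0.001, 0.04]
  ],
  "dr": [
    [0.1, 4.1, 0],
    [0.1, 4.1, 0],
    [0.1, 4.1, 0]
  ],
  "grip": [0, 0, 0]
}}

```text
t: 22.35
tool_pos: [0.4858, -0.4484, 0.247]
tool_rot: [-0.718, -1.821, 1.801]
contact_force: [0.2, 0.6, 0.1]
opening: 0.0529
```

```bash
python3 - <<'E'
from plan import *
snap('wrist','b1'); t,p,M,o=pose(); print(p,o['opening'])
go([.49,-.43,.15],heading=-40,tilt=0)
E
```

```text
[ 0.4848 -0.4543  0.2459] 0.05307400217096941
t 22.4 q [-0.8734  0.126   1.5342  0.0216  1.4548  1.4245] rows 2 dist 0.09901612010258876 ang 2.6499919526236555
ik [-0.8343  0.1877  1.6292 -0.      1.3247  1.4346] err 0.0
"delta_pos": [[0.0076, 0.0479, -0.0099], [0.0067, 0.0479, -0.0105]] "dr": [[0.49, -0.89, -0.85], [0.49, -0.89, -0.85]]
```

View pics/b1.png

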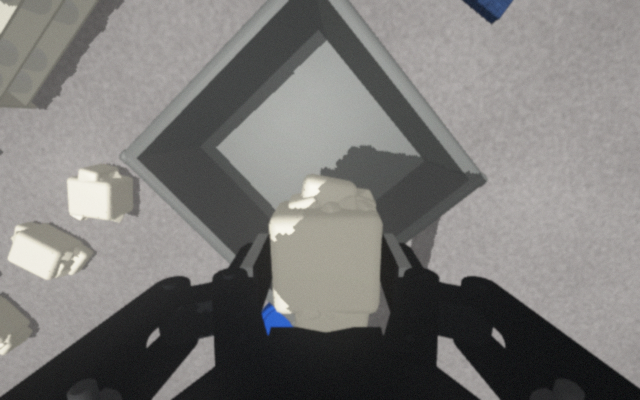

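```bash
python3 - <<'E'
from plan import *
C=cam('wrist')
for uv in [(125,155),(483,180),(304,168)]: print(plane(C,*uv,.13))
print(proj(C,[[.515,-.441,.005],[.515,-.441,.13],[.485,-.454,.13]]))
go([.53,-.44,.17],heading=-40,tilt=0)
E
```

```text
[ 0.6259 -0.3523  0.13  ]
[ 0.4099 -0.5631  0.13  ]
[ 0.5176 -0.4574  0.13  ]
[[304.4865 163.2889]
 [291.9324 182.9497]
 [326.747  198.6497]]
t 22.4 q [-0.8734  0.126   1.5342  0.0216  1.4548  1.4245] rows 2 dist 0.08943977027282168 ang 2.6499919526236555
ik [-0.8008  0.2521  1.5194  0.      1.37    1.4681] err 0.0
"delta_pos": [[-0.011, 0.0386, -0.0197], [-0.0119, 0.0383, -0.0198]] "dr": [[0.49, -0.89, -0.85], [0.49, -0.89, -0.85]]
```

Emit:
{"fn": "servo_tool", "kwargs": {
  "delta_pos": [
    [-0.016, 0.042, -0.012],
    [-0.016, 0.042, -0.012],
    [0, 0, 0]
  ],
  "dr": [
    [0.5, -0.9, -0.8],
    [0.5, -0.9, -0.8],
    [0, 0, 0]
  ],
  "grip": [0, 0, 0]
}}

```text
t: 22.78
tool_pos: [0.5272, -0.461, 0.1608]
tool_rot: [-0.665, -1.814, 1.818]
contact_force: [-1.1, 0.1, -0.1]
opening: 0.0531
```

Emit:
{"fn": "servo_tool", "kwargs": {
  "delta_pos": [
    [0, 0, 0],
    [0, 0, 0],
    [0, -0.02, 0],
    [0, -0.05, 0],
    [0, -0.05, 0]
  ],
  "dr": [
    [0, 0, 0],
    [0, 0, 0],
    [0, 0, 0],
    [0, 0, 0],
    [0, 0, 0]
  ],
  "grip": [1, 1, 1, 1, 1]
}}

```text
t: 23.4
tool_pos: [0.5252, -0.46, 0.2894]
tool_rot: [-0.668, -1.813, 1.819]
contact_force: [0.7, 0.0, 0.5]
opening: 0.0853
```

```bash
python3 wl.py b2; python3 - <<'E'
from plan import *
t,p,M,o=pose(); print(p,o['opening'])
go([.62,-.24,.22],heading=0,tilt=0)
E
```

```text
[ 0.5252 -0.46    0.2894] 0.08525960079837651
0.93 [45.8, 229.1, 118.5, 279.2] mean [ 0.6599 -0.1148] rect [ 0.6559 -0.1138] 0.097 0.077 yaw 20.2
0.85 [103.9, 177.7, 162.1, 228.8] mean [ 0.6604 -0.2278] rect [ 0.6624 -0.2285] 0.078 0.075 yaw 45.3
0.82 [0.0, 341.2, 19.1, 375.3] mean [0.622  0.1181] rect [0.6178 0.1181] 0.065 0.024 yaw -55.6
0.76 [306.8, 134.3, 348.0, 196.1] mean [ 0.5276 -0.468 ] rect [ 0.5279 -0.468 ] 0.081 0.056 yaw -41.2
0.67 [0.0, 293.4, 58.0, 349.6] mean [0.6422 0.0346] rect [0.6429 0.0374] 0.097 0.077 yaw 88.4
[ 0.5275 -0.4623  0.298 ] 0.08515553452906585
t 23.5 q [-0.8251  0.1934  1.373  -0.0014  1.5554  1.4468] rows 5 dist 0.2531260893342989 ang 40.18508229270936
ik [-0.4811  0.1607  1.5392 -0.      1.4417  1.0896] err 0.0
"delta_pos": [[0.0148, 0.0151, -0.046], [0.0082, 0.0153, -0.0476], [0.0014, 0.0154, -0.0482], [-0.0054, 0.0155, -0.0479], [-0.0121, 0.0156, -0.0466]] "dr": [[-0.12, -8.03, -0.2], [-0.12, -8.03, -0.2], [-0.12, -8.03, -0.2], [-0.12, -8.03, -0.2], [-0.12, -8.03, -0.2]]
```

View pics/b2.png

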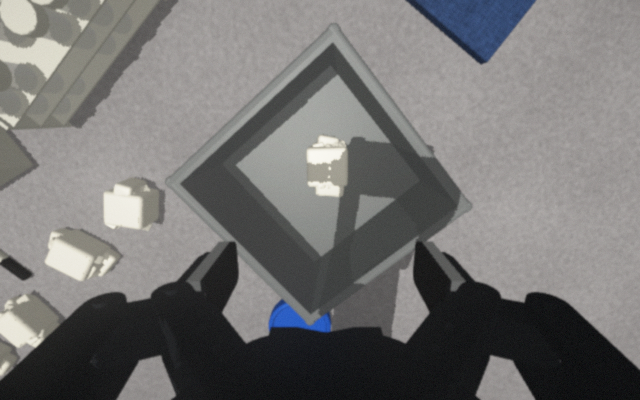

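Emit:
{"fn": "servo_tool", "kwargs": {
  "delta_pos": [
    [0.015, 0.015, -0.046],
    [0.008, 0.015, -0.0476],
    [0.0014, 0.0154, -0.048],
    [-0.0054, 0.0155, -0.048],
    [-0.012, 0.0156, -0.0466]
  ],
  "dr": [
    [0, -8, -0.2],
    [0, -8, -0.2],
    [0, -8, -0.2],
    [0, -8, -0.2],
    [0, -8, -0.2]
  ],
  "grip": [1, 1, 1, 1, 1]
}}

```text
t: 24.12
tool_pos: [0.623, -0.241, 0.2361]
tool_rot: [0.007, 2.177, -2.236]
contact_force: [1.4, -0.0, 0.2]
opening: 0.0855
```

```bash
python3 wl.py l4
```

```text
[ 0.623  -0.241   0.2361] 0.08547824216279445
0.77 [17.5, 120.7, 94.7, 198.8] mean [0.6415 0.0496] rect [0.6404 0.0502] 0.084 0.073 yaw -2.3
0.75 [458.5, 222.2, 525.7, 284.1] mean [ 0.535  -0.4424] rect [ 0.5352 -0.4441] 0.074 0.071 yaw -40.2
0.71 [159.6, 102.1, 227.0, 179.9] mean [ 0.6604 -0.0977] rect [ 0.6597 -0.0969] 0.084 0.057 yaw 18.2
0.66 [266.4, 118.6, 328.3, 182.0] mean [ 0.6587 -0.211 ] rect [ 0.6594 -0.2121] 0.066 0.054 yaw -49.9
```

View pics/l4.png

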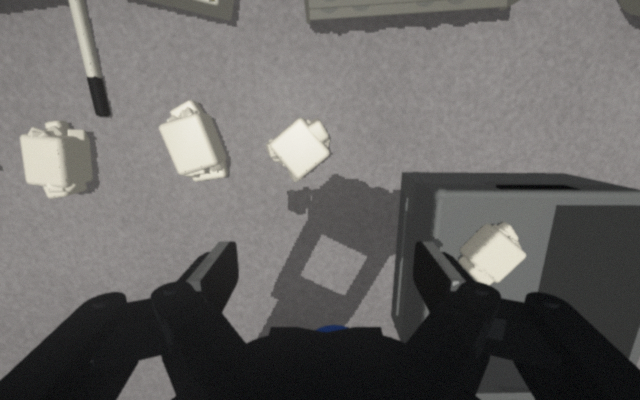

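```bash
python3 - <<'E'
import cv2
im=cv2.imread('pics/l4.png')[90:210,230:370]; cv2.imwrite('pics/l4z.png',cv2.resize(im,None,fx=5,fy=5,interpolation=cv2.INTER_CUBIC))
E
```

```text
(no output)
```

View pics/l4z.png

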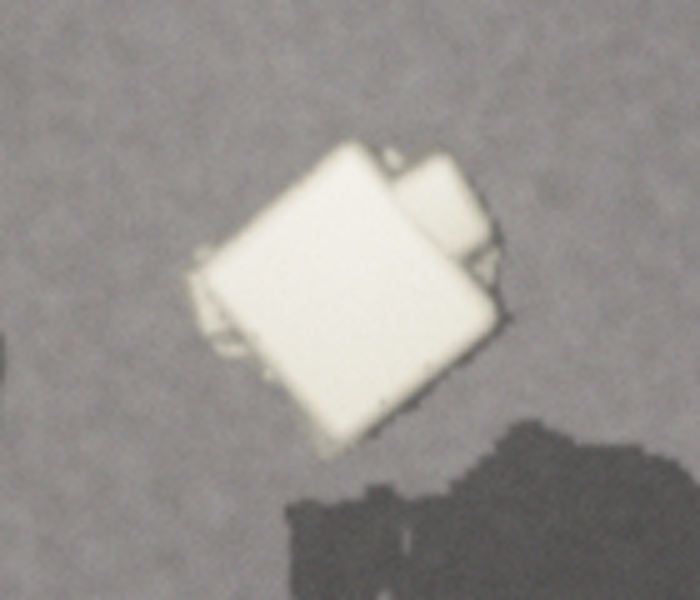

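```bash
python3 - <<'E'
from plan import *
go([.659,-.2115,.07],heading=-48,tilt=0)
E
```

```text
t 24.225 q [-0.4703  0.1429  1.5358 -0.0142  1.4388  1.0886] rows 5 dist 0.16979494144668622 ang 48.80247338318103
ik [-0.4179  0.3588  1.5671  0.      1.2157  1.9906] err 0.0
"delta_pos": [[-0.0068, 0.0327, -0.0059], [-0.0058, 0.0327, -0.0069], [-0.0047, 0.0327, -0.0077], [-0.0035, 0.0327, -0.0083], [-0.0022, 0.0328, -0.0087]] "dr": [[-0.18, 9.75, -0.28], [-0.18, 9.75, -0.28], [-0.18, 9.75, -0.28], [-0.18, 9.75, -0.28], [-0.18, 9.75, -0.28]]
```

Emit:
{"fn": "servo_tool", "kwargs": {
  "delta_pos": [
    [-0.007, 0.0327, -0.006],
    [-0.006, 0.0327, -0.007],
    [-0.0047, 0.0327, -0.0077],
    [-0.0035, 0.0327, -0.0083],
    [-0.002, 0.0328, -0.0087]
  ],
  "dr": [
    [-0.2, 9.8, -0.3],
    [-0.2, 9.8, -0.3],
    [-0.2, 9.8, -0.3],
    [-0.2, 9.8, -0.3],
    [-0.2, 9.8, -0.3]
  ],
  "grip": [1, 1, 1, 1, 1]
}}

```text
t: 24.85
tool_pos: [0.6674, -0.2181, 0.0844]
tool_rot: [-0.822, -1.707, 1.707]
contact_force: [-0.9, 0.9, 0.3]
opening: 0.0854
```

```bash
python3 wl.py l4b; python3 - <<'E'
from plan import *
go([.659,-.2115,.027],heading=-48,tilt=0)
E
```

```text
[ 0.6674 -0.2181  0.0844] 0.08540371538973707
0.59 [296.8, 173.1, 381.8, 281.5] mean [ 0.6596 -0.2216] rect [ 0.6596 -0.2219] 0.07 0.051 yaw -50.9
t 24.95 q [-0.4212  0.3531  1.556  -0.0007  1.2172  2.0189] rows 1 dist 0.05350924244453788 ang 1.9957867667094262
ik [-0.4179  0.4117  1.5795 -0.      1.1504  1.9906] err 0.0
"delta_pos": [[0.0083, 0.0528, 0.0013]] "dr": [[0.34, -1.79, -0.81]]
```

View pics/l4b.png

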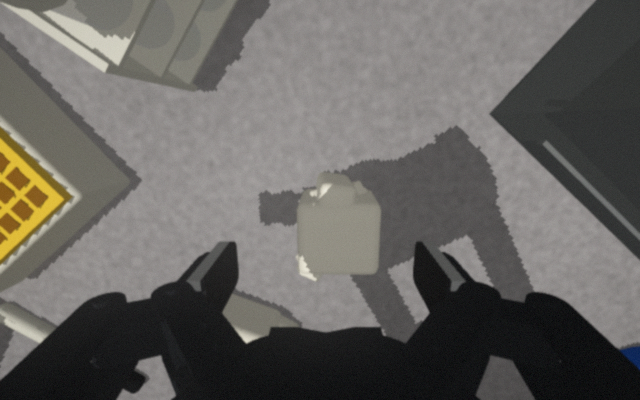

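Emit:
{"fn": "servo_tool", "kwargs": {
  "delta_pos": [
    [0.0055, 0.03, 0.006],
    [0, 0.026, 0],
    [0, 0, 0]
  ],
  "dr": [
    [0.3, -1, -0.8],
    [0, 0, 0],
    [0, 0, 0]
  ],
  "grip": [1, 1, 0.5]
}}

```text
t: 25.32
tool_pos: [0.6574, -0.2195, 0.026]
tool_rot: [-0.779, -1.722, 1.722]
contact_force: [-0.2, 0.1, 0.0]
opening: 0.0699
```

Emit:
{"fn": "servo_tool", "kwargs": {
  "delta_pos": [
    [0, 0, 0],
    [0, 0, 0],
    [0, 0, 0],
    [0, -0.04, 0],
    [0, -0.06, 0]
  ],
  "dr": [
    [0, 0, 0],
    [0, 0, 0],
    [0, 0, 0],
    [0, 0, 0],
    [0, 0, 0]
  ],
  "grip": [0, 0, 0, 0, 0]
}}

```text
t: 25.95
tool_pos: [0.6543, -0.2189, 0.1257]
tool_rot: [-0.771, -1.721, 1.722]
contact_force: [0.3, 0.5, 0.2]
opening: 0.0515
```

Emit:
{"fn": "servo_tool", "kwargs": {
  "delta_pos": [
    [0, -0.06, 0],
    [0, -0.06, 0]
  ],
  "dr": [
    [0, 0, 0],
    [0, 0, 0]
  ],
  "grip": [0, 0]
}}

```text
t: 26.2
tool_pos: [0.6538, -0.2185, 0.2494]
tool_rot: [-0.769, -1.721, 1.722]
contact_force: [-0.0, -0.4, -0.3]
opening: 0.0519
```

```bash
python3 - <<'E'
from plan import *
snap('wrist','l4c'); t,p,M,o=pose(); print(p,o['opening'])
go([.515,-.40,.24],heading=-40,tilt=0)
E
```

```text
[ 0.6574 -0.22    0.2615] 0.05179445050398099
t 26.25 q [-0.4299  0.1932  1.4333 -0.0006  1.5007  1.9832] rows 5 dist 0.23053526650466813 ang 8.302604777984502
ik [-0.7744  0.1188  1.5516 -0.      1.4712  1.4946] err 0.0
"delta_pos": [[-0.0078, 0.0042, 0.0452], [-0.0065, 0.0042, 0.0454], [-0.0052, 0.0042, 0.0456], [-0.0039, 0.0042, 0.0457], [-0.0026, 0.0043, 0.0458]] "dr": [[0.05, -1.65, -0.16], [0.05, -1.65, -0.16], [0.05, -1.65, -0.16], [0.05, -1.65, -0.16], [0.05, -1.65, -0.16]]
```

View pics/l4c.png

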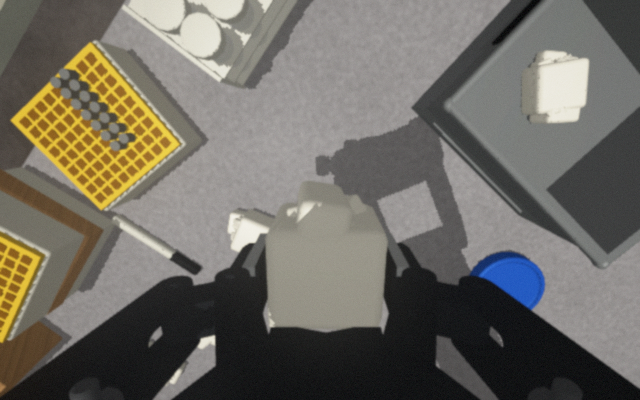

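Emit:
{"fn": "servo_tool", "kwargs": {
  "delta_pos": [
    [-0.006, 0.002, 0.053],
    [-0.0045, 0.002, 0.053],
    [-0.003, 0.002, 0.053],
    [-0.002, 0.002, 0.053],
    [0, 0.002, 0.05]
  ],
  "dr": [
    [0, -1.6, 0],
    [0, -1.6, 0],
    [0, -1.6, 0],
    [0, -1.6, 0],
    [0, -1.6, 0]
  ],
  "grip": [0, 0, 0, 0, 0]
}}

```text
t: 26.88
tool_pos: [0.4836, -0.4205, 0.2586]
tool_rot: [-0.686, -1.827, 1.838]
contact_force: [0.4, -1.0, -0.1]
opening: 0.0512
```

```bash
python3 - <<'E'
from plan import *
t,p,M,o=pose(); print(p,o['opening'])
go([.495,-.43,.165],heading=-40,tilt=0)
E
```

```text
[ 0.4836 -0.4205  0.2586] 0.0512125480098867
t 26.875 q [-0.8356  0.0638  1.5794  0.0092  1.4695  1.4232] rows 2 dist 0.09475776687307015 ang 1.8161150603370928
ik [-0.8286  0.1825  1.6089  0.      1.3502  1.4403] err 0.0
"delta_pos": [[-0.006, 0.047, 0.0003], [-0.0067, 0.0469, 0.0001]] "dr": [[0.14, 0.27, -0.86], [0.14, 0.27, -0.86]]
```

Emit:
{"fn": "servo_tool", "kwargs": {
  "delta_pos": [
    [-0.006, 0.047, 0],
    [-0.006, 0.045, 0],
    [0, 0, 0],
    [0, 0, 0],
    [0, 0, 0]
  ],
  "dr": [
    [0, 0.3, -0.8],
    [0, 0.3, -0.8],
    [0, 0, 0],
    [0, 0, 0],
    [0, 0, 0]
  ],
  "grip": [0, 0, 0.8, 0.8, 0.8]
}}

```text
t: 27.5
tool_pos: [0.4938, -0.4346, 0.172]
tool_rot: [-0.679, -1.816, 1.818]
contact_force: [-0.3, 1.0, 0.3]
opening: 0.0682
```

Emit:
{"fn": "servo_tool", "kwargs": {
  "delta_pos": [
    [0, -0.03, 0],
    [0, -0.06, 0],
    [0, -0.02, 0]
  ],
  "dr": [
    [0, 0, 0],
    [0, 0, 0],
    [0, 0, 0]
  ],
  "grip": [0.8, 1, 1]
}}

```text
t: 27.88
tool_pos: [0.4932, -0.4332, 0.289]
tool_rot: [-0.683, -1.816, 1.823]
contact_force: [1.4, -0.6, 0.8]
opening: 0.0857
```

```bash
python3 wl.py b3; python3 - <<'E'
from plan import *
t,p,M,o=pose(); print(p,o['opening'])
go([.62,-.10,.22],heading=18,tilt=0)
E
```

```text
[ 0.4932 -0.4332  0.289 ] 0.08566226639672483
0.89 [0.0, 271.8, 56.0, 327.0] mean [0.6326 0.03  ] rect [0.6358 0.0361] 0.093 0.079 yaw 82.8
0.83 [39.7, 203.1, 116.5, 257.0] mean [ 0.6524 -0.1162] rect [ 0.6499 -0.1155] 0.094 0.072 yaw 18.1
0.82 [247.0, 148.6, 308.8, 206.5] mean [ 0.5266 -0.3767] rect [ 0.5254 -0.3756] 0.069 0.056 yaw 3.2
0.61 [308.2, 103.2, 349.4, 166.0] mean [ 0.5234 -0.463 ] rect [ 0.5244 -0.4627] 0.079 0.053 yaw -39.2
0.61 [0.7, 327.4, 10.2, 353.4] mean [0.6103 0.1135] rect [0.6085 0.1124] 0.046 0.013 yaw -55.8
[ 0.4929 -0.433   0.2868] 0.0853458794935939
t 27.975 q [-0.8361  0.0951  1.4994  0.0047  1.5328  1.437 ] rows 7 dist 0.36267618427882525 ang 58.25053585220686
ik [-0.2783  0.076   1.631  -0.      1.4346  0.9783] err 0.0
"delta_pos": [[0.017, 0.0094, -0.048], [0.0099, 0.0095, -0.05], [0.0025, 0.0095, -0.0509], [-0.0049, 0.0096, -0.0507], [-0.0122, 0.0096, -0.0494]] "dr": [[-0.04, -8.32, -0.12], [-0.04, -8.32, -0.12], [-0.04, -8.32, -0.12], [-0.04, -8.32, -0.12], [-0.04, -8.32, -0.12]]
"delta_pos": [[-0.0192, 0.0096, -0.0471], [-0.0259, 0.0096, -0.0439]] "dr": [[-0.04, -8.32, -0.12], [-0.04, -8.32, -0.12]]
```

View pics/b3.png

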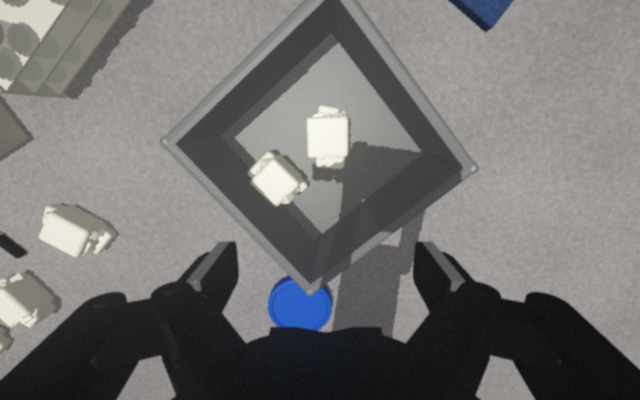

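Emit:
{"fn": "servo_tool", "kwargs": {
  "delta_pos": [
    [0.017, 0.004, -0.048],
    [0.01, 0.006, -0.05],
    [0.0025, 0.0095, -0.051],
    [-0.005, 0.0096, -0.0507],
    [-0.012, 0.0096, -0.0494]
  ],
  "dr": [
    [0, -8.3, 0],
    [0, -8.3, 0],
    [0, -8.3, 0],
    [0, -8.3, 0],
    [0, -8.3, 0]
  ],
  "grip": [1, 1, 1, 1, 1]
}}

```text
t: 28.6
tool_pos: [0.5805, -0.1891, 0.2384]
tool_rot: [-0.037, 2.195, -2.202]
contact_force: [0.7, 0.5, 0.6]
opening: 0.0854
```

Emit:
{"fn": "servo_tool", "kwargs": {
  "delta_pos": [
    [-0.019, 0.0096, -0.047],
    [-0.026, 0.0096, -0.044]
  ],
  "dr": [
    [0, -8.3, 0],
    [0, -8.3, 0]
  ],
  "grip": [1, 1]
}}

```text
t: 28.85
tool_pos: [0.6138, -0.0892, 0.214]
tool_rot: [-0.349, 2.036, -2.039]
contact_force: [0.8, -0.1, -0.0]
opening: 0.085
```

```bash
python3 wl.py l3 .036; python3 - <<'E'
from plan import *
t,p,M,o=pose(); print(p,o['opening'])
go([.66,-.097,.026],heading=18,tilt=0)
E
```

```text
[ 0.6138 -0.0892  0.214 ] 0.0850270753595286
0.79 [163.9, 63.7, 236.5, 149.4] mean [0.6412 0.0595] rect [0.6391 0.0598] 0.085 0.054 yaw -5.7
0.66 [42.0, 8.4, 123.3, 104.5] mean [0.6484 0.175 ] rect [0.648  0.1748] 0.082 0.07 yaw 15.0
0.63 [322.8, 96.3, 373.8, 178.5] mean [ 0.6607 -0.0886] rect [ 0.6611 -0.0889] 0.085 0.048 yaw 17.5
[ 0.6135 -0.0862  0.2123] 0.08556144484253306
t 28.95 q [-0.2597  0.0633  1.6574  0.0002  1.4236  0.9698] rows 4 dist 0.1923475230595017 ang 1.5585282918434387
ik [-0.2574  0.3628  1.6457  0.      1.1331  0.9993] err 0.0
"delta_pos": [[-0.0102, 0.0465, 0.0065], [-0.0102, 0.0466, 0.0064], [-0.0102, 0.0466, 0.0063], [-0.0102, 0.0466, 0.0063]] "dr": [[0.02, 0.39, 0.03], [0.02, 0.39, 0.03], [0.02, 0.39, 0.03], [0.02, 0.39, 0.03]]
```

View pics/l3.png

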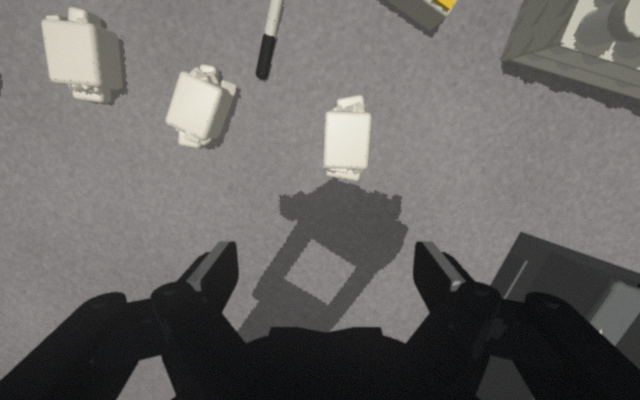

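```bash
sed -i "s/t,p,M,o=pose(); im=snap('wrist',tag); C=cam('wrist');/t,p,M,o=pose(); C=cam('wrist'); im=snap('wrist',tag);/" wl.py; python3 wl.py l3a .036
```

```text
[ 0.6135 -0.0862  0.2123] 0.08556144484253306
0.82 [166.6, 62.8, 241.4, 149.2] mean [0.6421 0.0531] rect [0.6403 0.0535] 0.085 0.055 yaw -6.6
0.8 [326.4, 93.9, 374.3, 181.3] mean [ 0.6605 -0.0959] rect [ 0.6606 -0.096 ] 0.086 0.048 yaw 18.1
0.62 [41.6, 5.4, 125.8, 103.0] mean [0.6506 0.1684] rect [0.6502 0.1682] 0.082 0.07 yaw 14.3
```

Emit:
{"fn": "servo_tool", "kwargs": {
  "delta_pos": [
    [-0.015, 0.045, 0.004],
    [-0.014, 0.045, 0.004],
    [-0.014, 0.04, 0.004],
    [0, 0, 0]
  ],
  "dr": [
    [0, 0.4, 0],
    [0, 0.4, 0],
    [0, 0, 0],
    [0, 0, 0]
  ],
  "grip": [1, 1, 1, 1]
}}

```text
t: 29.55
tool_pos: [0.6585, -0.0937, 0.0815]
tool_rot: [-0.322, 2.048, -2.057]
contact_force: [-0.6, -0.3, 1.0]
opening: 0.0854
```

```bash
python3 wl.py l3b .036
```

```text
[ 0.6585 -0.0937  0.0815] 0.08538827228040907
0.72 [26.3, 106.2, 152.2, 244.0] mean [0.6457 0.0509] rect [0.6437 0.0511] 0.094 0.064 yaw -5.5
```

View pics/l3b.png

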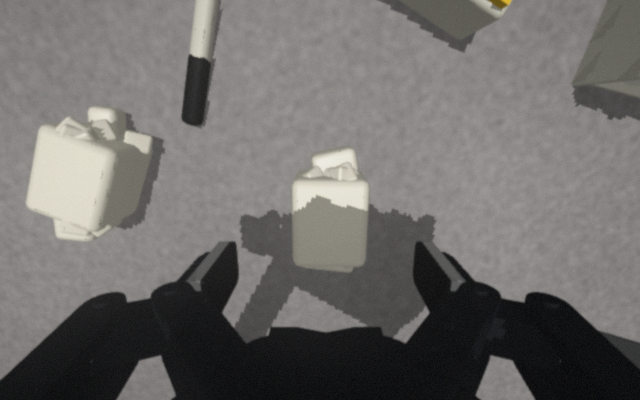

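Emit:
{"fn": "servo_tool", "kwargs": {
  "delta_pos": [
    [0, 0.03, 0.001],
    [0, 0.026, 0.001],
    [0, 0, 0],
    [0, 0, 0],
    [0, 0, 0]
  ],
  "dr": [
    [0, 0, 0],
    [0, 0, 0],
    [0, 0, 0],
    [0, 0, 0],
    [0, 0, 0]
  ],
  "grip": [1, 1, 0, 0, 0]
}}

```text
t: 30.28
tool_pos: [0.6697, -0.101, 0.046]
tool_rot: [-0.288, 2.025, -2.06]
contact_force: [-0.1, -0.2, 0.3]
opening: 0.0465
```

Emit:
{"fn": "servo_tool", "kwargs": {
  "delta_pos": [
    [0, 0, 0],
    [0, -0.04, 0],
    [0, -0.06, 0],
    [0, -0.06, 0],
    [0, -0.06, 0]
  ],
  "dr": [
    [0, 0, 0],
    [0, 0, 0],
    [0, 0, 0],
    [0, 0, 0],
    [0, 0, 0]
  ],
  "grip": [0, 0, 0, 0, 0]
}}

```text
t: 30.9
tool_pos: [0.6595, -0.0972, 0.2663]
tool_rot: [-0.299, 2.034, -2.06]
contact_force: [-0.1, -0.4, -0.2]
opening: 0.0465
```

```bash
python3 - <<'E'
from plan import *
snap('wrist','l3c'); t,p,M,o=pose(); print(p,o['opening'])
go([.49,-.46,.25],heading=-40,tilt=0)
E
```

```text
[ 0.6632 -0.098   0.2783] 0.04689052846720779
t 30.95 q [-0.256   0.1177  1.4894 -0.004   1.4957  1.0058] rows 8 dist 0.4023053689793843 ang 57.75748421865772
ik [-0.8644  0.1591  1.4906 -0.      1.4919  1.4045] err 0.0
"delta_pos": [[0.0345, 0.0034, 0.0364], [0.0296, 0.0035, 0.0405], [0.0243, 0.0036, 0.0439], [0.0186, 0.0037, 0.0466], [0.0126, 0.0037, 0.0486]] "dr": [[-0.05, 7.21, -0.29], [-0.05, 7.21, -0.29], [-0.05, 7.21, -0.29], [-0.05, 7.21, -0.29], [-0.05, 7.21, -0.29]]
"delta_pos": [[0.0063, 0.0037, 0.0497], [0.0, 0.0037, 0.0502], [-0.0063, 0.0036, 0.0498]] "dr": [[-0.05, 7.21, -0.29], [-0.05, 7.21, -0.29], [-0.05, 7.21, -0.29]]
```

View pics/l3c.png

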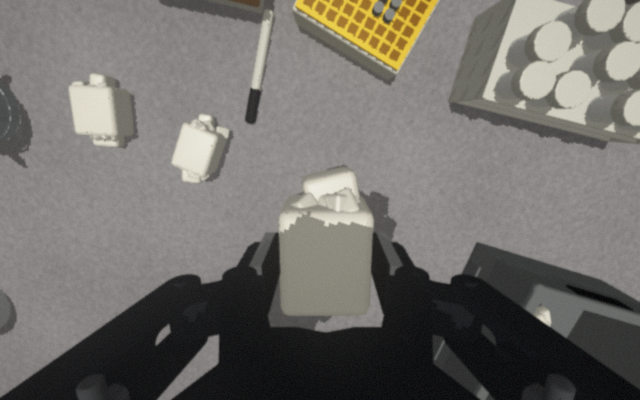

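Emit:
{"fn": "servo_tool", "kwargs": {
  "delta_pos": [
    [0.0345, 0.003, 0.0364],
    [0.0296, 0.003, 0.0405],
    [0.024, 0.003, 0.044],
    [0.0186, 0.003, 0.0466],
    [0.0126, 0.003, 0.0486]
  ],
  "dr": [
    [0, 7.2, -0.3],
    [0, 7.2, -0.3],
    [0, 7.2, -0.3],
    [0, 7.2, -0.3],
    [0, 7.2, -0.3]
  ],
  "grip": [0, 0, 0, 0, 0]
}}

```text
t: 31.58
tool_pos: [0.5547, -0.327, 0.2711]
tool_rot: [-0.371, -2.038, 2.067]
contact_force: [1.8, -1.1, -0.6]
opening: 0.0464
```

Emit:
{"fn": "servo_tool", "kwargs": {
  "delta_pos": [
    [0.006, 0.003, 0.05],
    [0, 0.003, 0.05],
    [-0.006, 0.003, 0.05]
  ],
  "dr": [
    [0, 7.2, -0.3],
    [0, 7.2, -0.3],
    [0, 7.2, -0.3]
  ],
  "grip": [0, 0, 0]
}}

```text
t: 31.95
tool_pos: [0.4853, -0.4661, 0.2634]
tool_rot: [-0.695, -1.8, 1.813]
contact_force: [0.4, 0.5, 1.1]
opening: 0.0464
```

```bash
python3 - <<'E'
from plan import *
t,p,M,o=pose(); print(p,o['opening'])
go([.49,-.46,.175],heading=-40,tilt=0)
E
```

```text
[ 0.4853 -0.4661  0.2634] 0.04638974031374859
t 31.95 q [-0.8762  0.1439  1.4852  0.0011  1.4964  1.4157] rows 2 dist 0.08878167805841415 ang 1.609770639313486
ik [-0.8644  0.2106  1.5593 -0.      1.3717  1.4045] err 0.0
"delta_pos": [[0.0009, 0.0442, -0.0039], [0.0005, 0.0442, -0.0039]] "dr": [[-0.04, -0.66, -0.46], [-0.04, -0.66, -0.46]]
```

Emit:
{"fn": "servo_tool", "kwargs": {
  "delta_pos": [
    [0, 0.046, -0.004],
    [0, 0.046, -0.004],
    [0, 0, 0],
    [0, 0, 0],
    [0, 0, 0]
  ],
  "dr": [
    [0, -0.6, -0.4],
    [0, -0.6, -0.4],
    [0, 0, 0],
    [0, 0, 0],
    [0, 0, 0]
  ],
  "grip": [0, 0, 0.8, 0.8, 0.8]
}}

```text
t: 32.58
tool_pos: [0.4904, -0.4668, 0.175]
tool_rot: [-0.677, -1.807, 1.821]
contact_force: [-0.6, -0.4, -0.1]
opening: 0.0683
```

Emit:
{"fn": "servo_tool", "kwargs": {
  "delta_pos": [
    [0, -0.03, 0],
    [0, -0.06, 0],
    [0, -0.02, 0]
  ],
  "dr": [
    [0, 0, 0],
    [0, 0, 0],
    [0, 0, 0]
  ],
  "grip": [0.8, 1, 1]
}}

```text
t: 32.95
tool_pos: [0.4906, -0.4657, 0.2925]
tool_rot: [-0.682, -1.807, 1.826]
contact_force: [0.1, 0.5, 0.5]
opening: 0.0854
```

```bash
python3 wl.py b4; python3 - <<'E'
from plan import *
t,p,M,o=pose(); print(p,o['opening'])
go([.61,.06,.20],heading=-6,tilt=0)
E
```

```text
[ 0.4906 -0.4657  0.2925] 0.08540452196397817
0.92 [284.2, 119.9, 327.1, 179.7] mean [ 0.5226 -0.464 ] rect [ 0.523  -0.4632] 0.078 0.054 yaw -40.4
0.78 [0.0, 286.5, 42.8, 338.3] mean [0.6246 0.0208] rect [0.6185 0.019 ] 0.093 0.059 yaw -56.0
0.75 [229.1, 164.2, 287.3, 218.9] mean [ 0.5264 -0.3773] rect [ 0.5252 -0.3761] 0.069 0.059 yaw 2.6
0.64 [299.9, 188.4, 348.0, 244.6] mean [ 0.4422 -0.4212] rect [ 0.4429 -0.4201] 0.065 0.059 yaw -5.9
[ 0.4903 -0.4655  0.2902] 0.085547204590699
t 33.05 q [-0.8686  0.1407  1.4444 -0.0021  1.5421  1.4082] rows 10 dist 0.5464293578381987 ang 34.45608123845812
ik [-0.0233  0.0558  1.6862 -0.      1.3996  1.6522] err 0.0
"delta_pos": [[0.0251, 0.0085, -0.0478], [0.0222, 0.0085, -0.0492], [0.0192, 0.0086, -0.0504], [0.0161, 0.0087, -0.0515], [0.013, 0.0087, -0.0524]] "dr": [[-0.05, -3.44, -0.07], [-0.05, -3.44, -0.07], [-0.05, -3.44, -0.07], [-0.05, -3.44, -0.07], [-0.05, -3.44, -0.07]]
"delta_pos": [[0.0098, 0.0088, -0.053], [0.0066, 0.0088, -0.0535], [0.0033, 0.0089, -0.0538], [0.0001, 0.0089, -0.0539], [-0.0032, 0.009, -0.0538]] "dr": [[-0.05, -3.44, -0.07], [-0.05, -3.44, -0.07], [-0.05, -3.44, -0.07], [-0.05, -3.44, -0.07], [-0.05, -3.44, -0.07]]
```

View pics/b4.png

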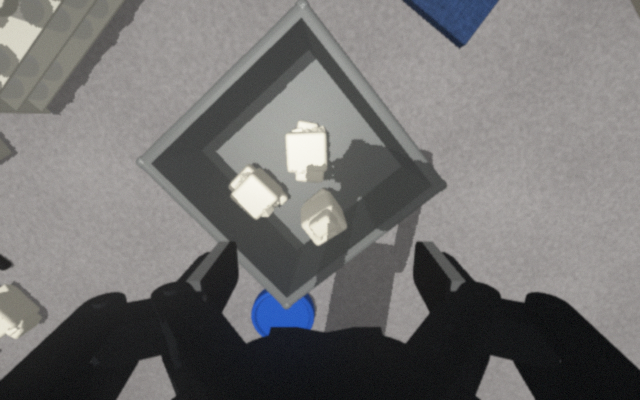

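Three lumps are in the bin. On to the one near (0.64, 0.054).

Emit:
{"fn": "servo_tool", "kwargs": {
  "delta_pos": [
    [0.025, 0.003, -0.048],
    [0.022, 0.006, -0.049],
    [0.019, 0.0086, -0.0504],
    [0.016, 0.0087, -0.0515],
    [0.013, 0.0087, -0.0524]
  ],
  "dr": [
    [0, -3.4, 0],
    [0, -3.4, 0],
    [0, -3.4, 0],
    [0, -3.4, 0],
    [0, -3.4, 0]
  ],
  "grip": [1, 1, 1, 1, 1]
}}

```text
t: 33.67
tool_pos: [0.5485, -0.1974, 0.2434]
tool_rot: [-0.414, -1.991, 2.006]
contact_force: [-0.4, 0.9, -0.2]
opening: 0.0855
```

Emit:
{"fn": "servo_tool", "kwargs": {
  "delta_pos": [
    [0.01, 0.0088, -0.053],
    [0.0066, 0.0088, -0.0535],
    [0.0033, 0.009, -0.0538],
    [0, 0.009, -0.054],
    [-0.003, 0.009, -0.05]
  ],
  "dr": [
    [0, -3.4, 0],
    [0, -3.4, 0],
    [0, -3.4, 0],
    [0, -3.4, 0],
    [0, -3.4, 0]
  ],
  "grip": [1, 1, 1, 1, 1]
}}

```text
t: 34.3
tool_pos: [0.6025, 0.0718, 0.1851]
tool_rot: [-0.095, -2.159, 2.171]
contact_force: [-0.3, -0.0, 0.5]
opening: 0.0858
```

Emit:
{"fn": "servo_tool", "kwargs": {
  "delta_pos": [
    [0, 0, 0]
  ],
  "dr": [
    [0, 0, 0]
  ],
  "grip": [1]
}}

```text
t: 34.42
tool_pos: [0.601, 0.0749, 0.1818]
tool_rot: [-0.084, -2.159, 2.171]
contact_force: [-0.2, -0.1, 0.1]
opening: 0.0853
```

```bash
python3 wl.py l2 .04; python3 - <<'E'
from plan import *
t,p,M,o=pose(); print(p,o['opening'])
go([.641,.0545,.08],heading=-6,tilt=0)
E
```

```text
[0.601  0.0749 0.1818] 0.08528403610822013
0.89 [172.1, 96.2, 250.7, 188.3] mean [0.6502 0.1729] rect [0.65   0.1726] 0.079 0.057 yaw 13.8
0.66 [311.6, 91.4, 365.2, 185.8] mean [0.6417 0.057 ] rect [0.6401 0.0571] 0.082 0.044 yaw -7.1
[0.6014 0.0722 0.183 ] 0.085454950616264
t 34.525 q [-0.0009  0.0626  1.7084 -0.0057  1.386   1.6693] rows 3 dist 0.11181093704147033 ang 1.0044502650351512
ik [-0.0308  0.2443  1.6899  0.      1.2074  1.6448] err 0.0
"delta_pos": [[-0.0142, 0.0342, 0.0043], [-0.0141, 0.0342, 0.0044], [-0.0139, 0.0343, 0.0044]] "dr": [[-0.14, 0.12, 0.28], [-0.14, 0.12, 0.28], [-0.14, 0.12, 0.28]]
```

View pics/l2.png

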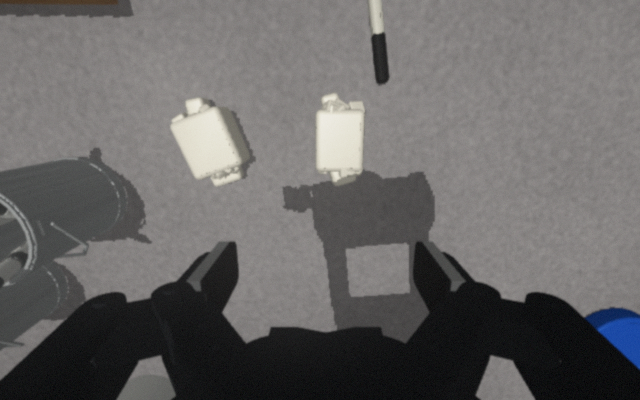

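Emit:
{"fn": "servo_tool", "kwargs": {
  "delta_pos": [
    [-0.014, 0.034, 0.004],
    [-0.014, 0.034, 0.004],
    [-0.013, 0.034, 0.004],
    [0, 0, 0]
  ],
  "dr": [
    [-0.1, 0.2, 0.3],
    [-0.1, 0.2, 0.3],
    [-0.1, 0.2, 0.3],
    [0, 0, 0]
  ],
  "grip": [1, 1, 1, 1]
}}

```text
t: 35.02
tool_pos: [0.641, 0.0486, 0.0793]
tool_rot: [-0.131, -2.159, 2.166]
contact_force: [-1.2, 0.1, -0.0]
opening: 0.0853
```

```bash
python3 wl.py l2b .04
```

```text
[0.641  0.0486 0.0793] 0.0853060294294462
0.89 [272.6, 154.0, 346.5, 291.1] mean [0.6454 0.0562] rect [0.6436 0.0568] 0.087 0.044 yaw -6.3
0.61 [62.9, 163.3, 193.9, 286.5] mean [0.6557 0.1669] rect [0.6551 0.1672] 0.076 0.068 yaw 14.8
```

View pics/l2b.png

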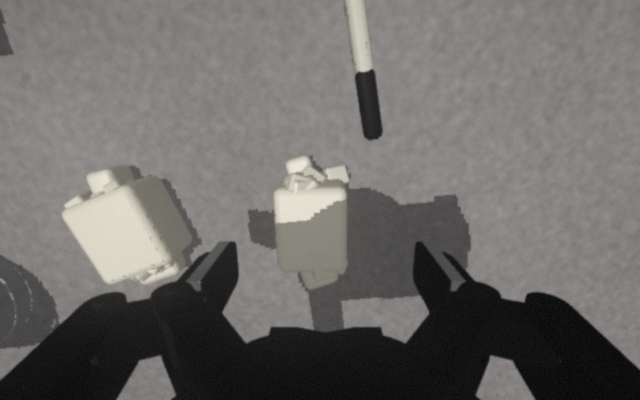

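Emit:
{"fn": "servo_tool", "kwargs": {
  "delta_pos": [
    [0, 0.025, -0.0065],
    [0, 0.028, 0],
    [0, 0, 0],
    [0, 0, 0],
    [0, 0, 0]
  ],
  "dr": [
    [0, 0, 0],
    [0, 0, 0],
    [0, 0, 0],
    [0, 0, 0],
    [0, 0, 0]
  ],
  "grip": [1, 1, 0.5, 0, 0]
}}

```text
t: 35.75
tool_pos: [0.6516, 0.0545, 0.0432]
tool_rot: [-0.161, -2.172, 2.177]
contact_force: [1.2, -1.1, 0.1]
opening: 0.0432
```

Emit:
{"fn": "servo_tool", "kwargs": {
  "delta_pos": [
    [0, 0, 0],
    [0, -0.04, 0],
    [0, -0.06, 0],
    [0, -0.06, 0],
    [0, -0.06, 0]
  ],
  "dr": [
    [0, 0, 0],
    [0, 0, 0],
    [0, 0, 0],
    [0, 0, 0],
    [0, 0, 0]
  ],
  "grip": [0, 0, 0, 0, 0]
}}

```text
t: 36.38
tool_pos: [0.6419, 0.0554, 0.2641]
tool_rot: [-0.15, -2.166, 2.172]
contact_force: [1.5, -0.2, -1.2]
opening: 0.0431
```

```bash
python3 - <<'E'
from plan import *
snap('wrist','l2c'); t,p,M,o=pose(); print(p,o['opening'])
go([.55,-.45,.26],heading=-40,tilt=0)
E
```

```text
[0.6457 0.0554 0.2759] 0.042910329790355
t 36.425 q [-0.0277  0.0688  1.5456 -0.0033  1.4916  1.6615] rows 10 dist 0.5146604504737764 ang 33.285389556616565
ik [-0.7903  0.2428  1.3785  0.      1.5203  1.4786] err 0.0
"delta_pos": [[0.0036, 0.0015, 0.0513], [0.0006, 0.0015, 0.0514], [-0.0024, 0.0016, 0.0514], [-0.0054, 0.0016, 0.0512], [-0.0083, 0.0016, 0.0508]] "dr": [[0.06, 3.32, -0.2], [0.06, 3.32, -0.2], [0.06, 3.32, -0.2], [0.06, 3.32, -0.2], [0.06, 3.32, -0.2]]
"delta_pos": [[-0.0113, 0.0017, 0.0502], [-0.0141, 0.0017, 0.0495], [-0.017, 0.0017, 0.0486], [-0.0198, 0.0017, 0.0475], [-0.0225, 0.0016, 0.0463]] "dr": [[0.06, 3.32, -0.2], [0.06, 3.32, -0.2], [0.06, 3.32, -0.2], [0.06, 3.32, -0.2], [0.06, 3.32, -0.2]]
```

View pics/l2c.png

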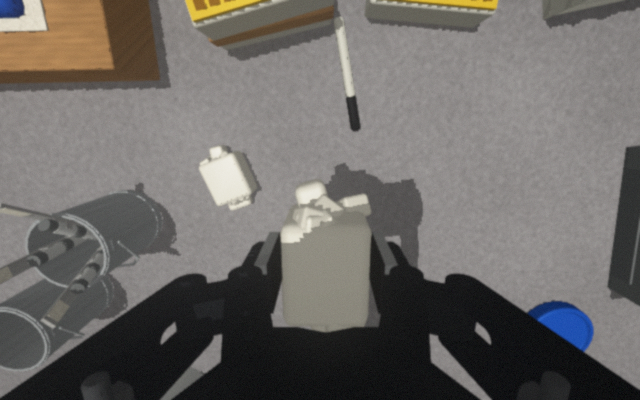

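Emit:
{"fn": "servo_tool", "kwargs": {
  "delta_pos": [
    [0.0036, 0, 0.052],
    [0.0006, 0.0015, 0.053],
    [-0.0024, 0.0016, 0.053],
    [-0.005, 0.0016, 0.053],
    [-0.008, 0.0016, 0.053]
  ],
  "dr": [
    [0, 3.3, -0.2],
    [0, 3.3, -0.2],
    [0, 3.3, -0.2],
    [0, 3.3, -0.2],
    [0, 3.3, -0.2]
  ],
  "grip": [0, 0, 0, 0, 0]
}}

```text
t: 37.05
tool_pos: [0.5966, -0.2082, 0.2766]
tool_rot: [-0.449, -2.015, 2.005]
contact_force: [0.3, -0.0, -0.2]
opening: 0.0429
```

Emit:
{"fn": "servo_tool", "kwargs": {
  "delta_pos": [
    [-0.011, 0.0017, 0.052],
    [-0.014, 0.0017, 0.052],
    [-0.018, 0.0017, 0.051],
    [-0.02, 0.0017, 0.05],
    [-0.0225, 0.0016, 0.048]
  ],
  "dr": [
    [0, 3.3, -0.2],
    [0, 3.3, -0.2],
    [0, 3.3, -0.2],
    [0, 3.3, -0.2],
    [0, 3.3, -0.2]
  ],
  "grip": [0, 0, 0, 0, 0]
}}

```text
t: 37.67
tool_pos: [0.5409, -0.4793, 0.2676]
tool_rot: [-0.686, -1.831, 1.806]
contact_force: [0.5, 0.6, -0.1]
opening: 0.0429
```

```bash
python3 - <<'E'
from plan import *
t,p,M,o=pose(); print(p,o['opening'])
go([.545,-.485,.175],heading=-40,tilt=0)
E
```

```text
[ 0.5409 -0.4793  0.2676] 0.04292867406523475
t 37.675 q [-0.8352  0.2597  1.3463  0.0196  1.5257  1.4399] rows 2 dist 0.09285145071890126 ang 1.3216328745852692
ik [-0.8291  0.3388  1.4057 -0.      1.3971  1.4399] err 0.0
"delta_pos": [[-0.0028, 0.0463, 0.0017], [-0.0031, 0.0463, 0.0013]] "dr": [[0.52, -0.2, -0.36], [0.52, -0.2, -0.36]]
```

Emit:
{"fn": "servo_tool", "kwargs": {
  "delta_pos": [
    [-0.003, 0.046, 0.002],
    [-0.003, 0.046, 0.001],
    [0, 0, 0],
    [0, 0, 0],
    [0, 0, 0]
  ],
  "dr": [
    [0.5, -0.2, -0.3],
    [0.5, -0.2, -0.3],
    [0, 0, 0],
    [0, 0, 0],
    [0, 0, 0]
  ],
  "grip": [0, 0, 0.8, 0.8, 0.8]
}}

```text
t: 38.3
tool_pos: [0.5445, -0.4917, 0.179]
tool_rot: [-0.676, -1.811, 1.82]
contact_force: [0.6, 0.6, 0.3]
opening: 0.0686
```

Emit:
{"fn": "servo_tool", "kwargs": {
  "delta_pos": [
    [0, -0.03, 0],
    [0, -0.06, 0],
    [0, -0.02, 0]
  ],
  "dr": [
    [0, 0, 0],
    [0, 0, 0],
    [0, 0, 0]
  ],
  "grip": [0.8, 1, 1]
}}

```text
t: 38.67
tool_pos: [0.5444, -0.4904, 0.2968]
tool_rot: [-0.681, -1.811, 1.825]
contact_force: [-0.0, 0.0, 0.3]
opening: 0.0852
```

```bash
python3 wl.py b5; python3 - <<'E'
from plan import *
t,p,M,o=pose(); print(p,o['opening'])
go([.62,.165,.2],heading=14,tilt=0)
E
```

```text
[ 0.5444 -0.4904  0.2968] 0.08524488748111497
0.84 [313.1, 224.5, 358.1, 283.7] mean [ 0.441  -0.4208] rect [ 0.4427 -0.4195] 0.075 0.062 yaw -6.4
0.7 [310.8, 160.6, 342.7, 209.8] mean [ 0.5221 -0.485 ] rect [ 0.5236 -0.4859] 0.074 0.027 yaw -13.9
0.63 [293.0, 160.3, 336.4, 231.9] mean [ 0.5264 -0.4573] rect [ 0.5258 -0.4561] 0.094 0.051 yaw -33.5
0.61 [246.7, 204.4, 302.2, 254.4] mean [ 0.5279 -0.3778] rect [ 0.5269 -0.3772] 0.07 0.062 yaw 4.1
0.55 [0.0, 357.2, 15.6, 379.8] mean [0.631  0.1044] rect [0.6267 0.1064] 0.042 0.02 yaw -55.9
[ 0.5442 -0.4902  0.2945] 0.08541182090510649
t 38.775 q [-0.8348  0.2707  1.2889  0.0003  1.5683  1.4392] rows 13 dist 0.666269918977774 ang 54.29668886374555
ik [ 0.1442  0.1218  1.616  -0.      1.4038  1.4707] err 0.0
"delta_pos": [[0.0282, 0.0068, -0.0422], [0.0251, 0.0069, -0.0442], [0.0218, 0.0069, -0.0459], [0.0184, 0.007, -0.0473], [0.0149, 0.007, -0.0485]] "dr": [[-0.03, -4.18, -0.05], [-0.03, -4.18, -0.05], [-0.03, -4.18, -0.05], [-0.03, -4.18, -0.05], [-0.03, -4.18, -0.05]]
"delta_pos": [[0.0113, 0.0071, -0.0495], [0.0077, 0.0071, -0.0502], [0.004, 0.0071, -0.0506], [0.0003, 0.0072, -0.0507], [-0.0034, 0.0072, -0.0506]] "dr": [[-0.03, -4.18, -0.05], [-0.03, -4.18, -0.05], [-0.03, -4.18, -0.05], [-0.03, -4.18, -0.05], [-0.03, -4.18, -0.05]]
"delta_pos": [[-0.0071, 0.0072, -0.0502], [-0.0108, 0.0072, -0.0496], [-0.0143, 0.0073, -0.0487]] "dr": [[-0.03, -4.18, -0.05], [-0.03, -4.18, -0.05], [-0.03, -4.18, -0.05]]
```

View pics/b5.png

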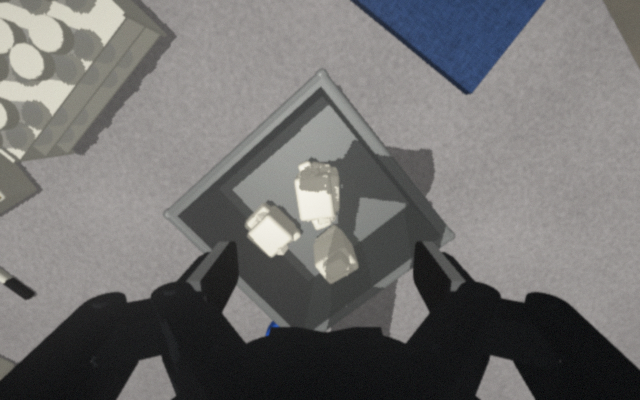

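Emit:
{"fn": "servo_tool", "kwargs": {
  "delta_pos": [
    [0.028, 0.002, -0.042],
    [0.025, 0.005, -0.044],
    [0.022, 0.007, -0.046],
    [0.0184, 0.007, -0.047],
    [0.015, 0.007, -0.0485]
  ],
  "dr": [
    [0, -4.2, 0],
    [0, -4.2, 0],
    [0, -4.2, 0],
    [0, -4.2, 0],
    [0, -4.2, 0]
  ],
  "grip": [1, 1, 1, 1, 1]
}}

```text
t: 39.4
tool_pos: [0.5691, -0.2328, 0.2544]
tool_rot: [-0.343, -2.04, 2.047]
contact_force: [0.3, 0.1, -0.2]
opening: 0.0855
```

Emit:
{"fn": "servo_tool", "kwargs": {
  "delta_pos": [
    [0.011, 0.007, -0.0495],
    [0.0077, 0.007, -0.05],
    [0.004, 0.007, -0.0506],
    [0, 0.007, -0.0507],
    [-0.0034, 0.007, -0.0506]
  ],
  "dr": [
    [0, -4.2, 0],
    [0, -4.2, 0],
    [0, -4.2, 0],
    [0, -4.2, 0],
    [0, -4.2, 0]
  ],
  "grip": [1, 1, 1, 1, 1]
}}

```text
t: 40.02
tool_pos: [0.5896, 0.0294, 0.207]
tool_rot: [-0.066, 2.203, -2.202]
contact_force: [0.4, 0.4, 0.0]
opening: 0.0856
```

Emit:
{"fn": "servo_tool", "kwargs": {
  "delta_pos": [
    [-0.007, 0.007, -0.045],
    [-0.011, 0.007, -0.044],
    [-0.014, 0.007, -0.043],
    [0, 0, 0]
  ],
  "dr": [
    [0, -4.2, 0],
    [0, -4.2, 0],
    [0, -4.2, 0],
    [0, 0, 0]
  ],
  "grip": [1, 1, 1, 1]
}}

```text
t: 40.52
tool_pos: [0.5991, 0.1723, 0.1756]
tool_rot: [-0.321, 2.084, -2.078]
contact_force: [0.3, -0.5, 0.2]
opening: 0.0855
```

```bash
python3 wl.py l1 .04; python3 - <<'E'
from plan import *
t,p,M,o=pose(); print(p,o['opening'])
go([.651,.176,.085],heading=14.5,tilt=0)
E
```

```text
[0.5991 0.1723 0.1756] 0.08552569793395584
0.58 [304.1, 78.4, 364.3, 172.6] mean [0.6503 0.1805] rect [0.6505 0.18  ] 0.078 0.049 yaw 15.0
[0.5997 0.1699 0.1765] 0.08586875105491575
t 40.625 q [0.1559 0.113  1.666  0.0021 1.386  1.4483] rows 2 dist 0.10510193104658111 ang 1.9647075806908334
ik [0.1538 0.3043 1.6078 0.     1.2295 1.4715] err 0.0
"delta_pos": [[-0.0266, 0.0451, 0.0043], [-0.0261, 0.0455, 0.0039]] "dr": [[0.13, 0.71, 0.66], [0.13, 0.71, 0.66]]
```

View pics/l1.png

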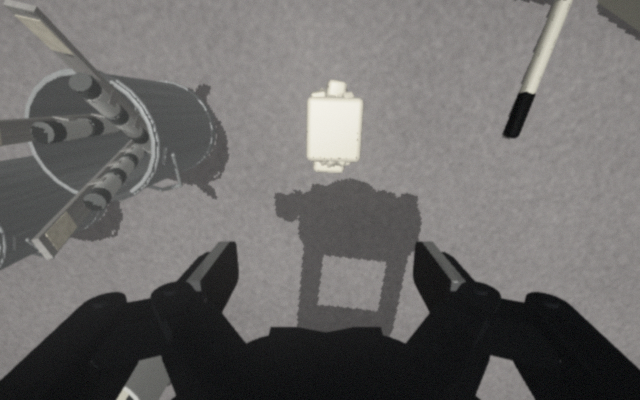

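Emit:
{"fn": "servo_tool", "kwargs": {
  "delta_pos": [
    [-0.026, 0.045, 0.003],
    [-0.026, 0.044, 0.003],
    [0, 0, 0]
  ],
  "dr": [
    [0.1, 0.7, 0.6],
    [0.1, 0.7, 0.6],
    [0, 0, 0]
  ],
  "grip": [1, 1, 1]
}}

```text
t: 41.0
tool_pos: [0.6515, 0.174, 0.0853]
tool_rot: [-0.26, 2.09, -2.09]
contact_force: [0.2, -0.1, 0.5]
opening: 0.0857
```

```bash
python3 wl.py l1b .04
```

```text
[0.6515 0.174  0.0853] 0.08570599527435183
0.92 [273.8, 148.2, 355.6, 268.8] mean [0.6562 0.1815] rect [0.6575 0.1817] 0.076 0.048 yaw 14.3
```

View pics/l1b.png

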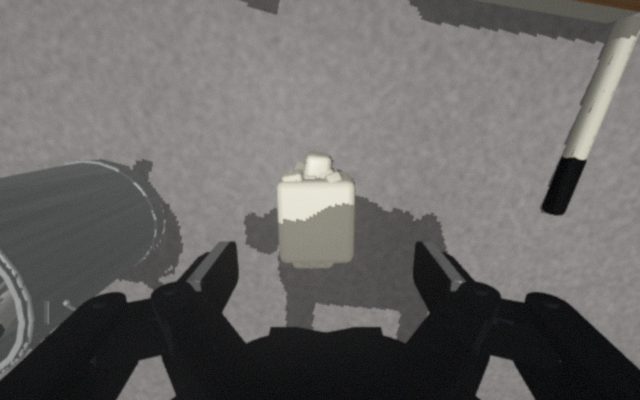

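Emit:
{"fn": "servo_tool", "kwargs": {
  "delta_pos": [
    [0, 0.028, -0.005],
    [0, 0.03, 0],
    [0, 0, 0],
    [0, 0, 0],
    [0, 0, 0]
  ],
  "dr": [
    [0, 0, 0],
    [0, 0, 0],
    [0, 0, 0],
    [0, 0, 0],
    [0, 0, 0]
  ],
  "grip": [1, 1, 0.5, 0, 0]
}}

```text
t: 41.72
tool_pos: [0.6598, 0.1789, 0.0481]
tool_rot: [-0.225, 2.079, -2.077]
contact_force: [-0.1, -0.1, -0.4]
opening: 0.0481
```

Emit:
{"fn": "servo_tool", "kwargs": {
  "delta_pos": [
    [0, 0, 0],
    [0, -0.04, 0],
    [0, -0.06, 0],
    [0, -0.06, 0],
    [0, -0.06, 0]
  ],
  "dr": [
    [0, 0, 0],
    [0, 0, 0],
    [0, 0, 0],
    [0, 0, 0],
    [0, 0, 0]
  ],
  "grip": [0, 0, 0, 0, 0]
}}

```text
t: 42.35
tool_pos: [0.6501, 0.1773, 0.2688]
tool_rot: [-0.238, 2.083, -2.083]
contact_force: [0.3, -0.5, -0.0]
opening: 0.0481
```

```bash
python3 - <<'E'
from plan import *
snap('wrist','l1c'); t,p,M,o=pose(); print(p,o['opening'])
go([.53,-.46,.27],heading=-40,tilt=0)
E
```

```text
[0.6538 0.178  0.2808] 0.04825021219587409
t 42.4 q [ 0.1563  0.1355  1.4659 -0.0004  1.5054  1.4815] rows 12 dist 0.6500151404611272 ang 54.1062491365383
ik [-0.8207  0.2176  1.3912  0.      1.5327  1.4482] err 0.0
"delta_pos": [[0.023, 0.0003, 0.0491], [0.019, 0.0004, 0.0507], [0.015, 0.0005, 0.0521], [0.0108, 0.0006, 0.0531], [0.0066, 0.0007, 0.0538]] "dr": [[0.06, 4.51, -0.16], [0.06, 4.51, -0.16], [0.06, 4.51, -0.16], [0.06, 4.51, -0.16], [0.06, 4.51, -0.16]]
"delta_pos": [[0.0024, 0.0007, 0.0541], [-0.0019, 0.0008, 0.0541], [-0.0061, 0.0009, 0.0538], [-0.0103, 0.0009, 0.0532], [-0.0145, 0.0009, 0.0522]] "dr": [[0.06, 4.51, -0.16], [0.06, 4.51, -0.16], [0.06, 4.51, -0.16], [0.06, 4.51, -0.16], [0.06, 4.51, -0.16]]
"delta_pos": [[-0.0185, 0.0009, 0.0509], [-0.0225, 0.0009, 0.0493]] "dr": [[0.06, 4.51, -0.16], [0.06, 4.51, -0.16]]
```

View pics/l1c.png

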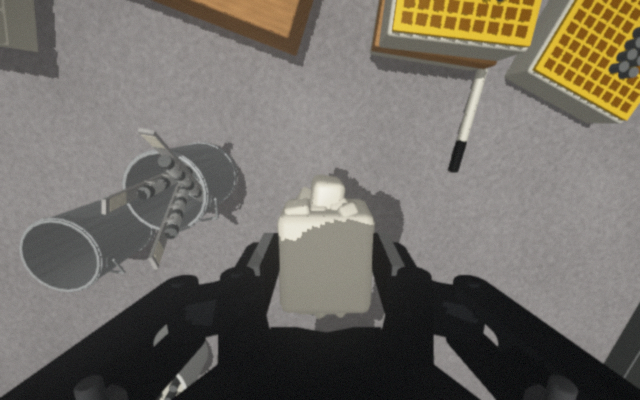

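Emit:
{"fn": "servo_tool", "kwargs": {
  "delta_pos": [
    [0.023, 0, 0.049],
    [0.019, 0, 0.051],
    [0.015, 0, 0.052],
    [0.011, 0.0006, 0.053],
    [0.0066, 0.0007, 0.054]
  ],
  "dr": [
    [0, 4.5, -0.2],
    [0, 4.5, -0.2],
    [0, 4.5, -0.2],
    [0, 4.5, -0.2],
    [0, 4.5, -0.2]
  ],
  "grip": [0, 0, 0, 0, 0]
}}

```text
t: 43.02
tool_pos: [0.6024, -0.0913, 0.2841]
tool_rot: [-0.197, -2.163, 2.149]
contact_force: [0.9, -0.6, -1.2]
opening: 0.0483
```

Emit:
{"fn": "servo_tool", "kwargs": {
  "delta_pos": [
    [0.0024, 0, 0.055],
    [-0.002, 0, 0.055],
    [-0.006, 0, 0.055],
    [-0.01, 0, 0.055],
    [-0.0145, 0, 0.054]
  ],
  "dr": [
    [0, 4.5, -0.2],
    [0, 4.5, -0.2],
    [0, 4.5, -0.2],
    [0, 4.5, -0.2],
    [0, 4.5, -0.2]
  ],
  "grip": [0, 0, 0, 0, 0]
}}

```text
t: 43.65
tool_pos: [0.543, -0.3712, 0.2825]
tool_rot: [-0.561, -1.925, 1.898]
contact_force: [0.6, 0.3, 0.5]
opening: 0.0481
```

Emit:
{"fn": "servo_tool", "kwargs": {
  "delta_pos": [
    [-0.0185, 0, 0.053],
    [-0.02, 0, 0.053]
  ],
  "dr": [
    [0, 4.5, -0.2],
    [0, 4.5, -0.2]
  ],
  "grip": [0, 0]
}}

```text
t: 43.9
tool_pos: [0.5141, -0.4839, 0.2815]
tool_rot: [-0.687, -1.821, 1.79]
contact_force: [1.1, -0.3, -0.1]
opening: 0.0482
```

```bash
python3 - <<'E'
from plan import *
snap('wrist','b6');t,p,M,o=pose(); print(p,o['opening'])
go([.49,-.482,.18],heading=-40,tilt=0)
E
```

```text
[ 0.5106 -0.4904  0.2805] 0.048336046827398366
t 43.95 q [-0.8752  0.226   1.3642  0.0132  1.5504  1.4227] rows 2 dist 0.1029626131190336 ang 1.8371117189792614
ik [-0.8853  0.2407  1.5157 -0.      1.3852  1.3836] err 0.0
"delta_pos": [[0.0107, 0.0502, 0.0043], [0.0106, 0.0502, 0.0039]] "dr": [[0.37, -0.84, -0.09], [0.37, -0.84, -0.09]]
```

View pics/b6.png

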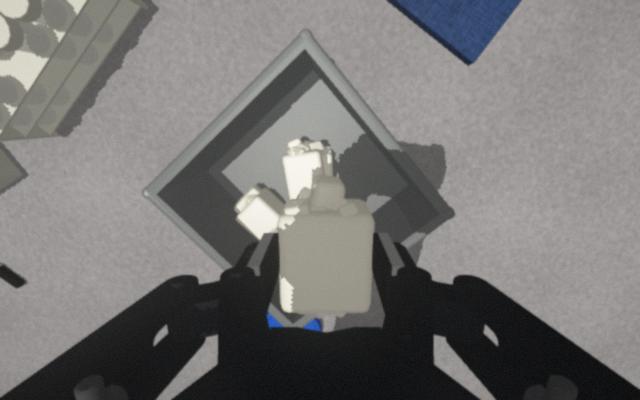

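Emit:
{"fn": "servo_tool", "kwargs": {
  "delta_pos": [
    [0.011, 0.05, 0.004],
    [0.011, 0.05, 0.003],
    [0, 0, 0],
    [0, 0, 0],
    [0, 0, 0]
  ],
  "dr": [
    [0.4, -0.8, 0],
    [0.4, -0.8, 0],
    [0, 0, 0],
    [0, 0, 0],
    [0, 0, 0]
  ],
  "grip": [0, 0, 0.75, 0.75, 0.75]
}}

```text
t: 44.58
tool_pos: [0.4911, -0.4851, 0.1844]
tool_rot: [-0.677, -1.811, 1.825]
contact_force: [0.2, 0.1, 0.1]
opening: 0.0639
```

Emit:
{"fn": "servo_tool", "kwargs": {
  "delta_pos": [
    [0, -0.03, 0],
    [0, -0.06, 0],
    [0, -0.06, 0],
    [0.03, -0.03, -0.05],
    [0.03, 0, -0.05]
  ],
  "dr": [
    [0, 0, 0],
    [0, 0, 0],
    [0, 0, 0],
    [0, 0, 0],
    [0, 0, 0]
  ],
  "grip": [0.75, 0.8, 1, 1, 1]
}}

```text
t: 45.2
tool_pos: [0.5103, -0.374, 0.3793]
tool_rot: [-0.699, -1.807, 1.836]
contact_force: [0.1, -0.3, -0.8]
opening: 0.0858
```

```bash
python3 look.py fin; python3 - <<'E'
from h import *
t,p,M,o=pose();print(t,p)
snap('wrist','fw');snap('scene','fc');snap('side','fs')
for n in ('scene','side','wrist'):
    C=cam(n)
    for l in ('lump1','cane1'):
        for m in ctrl.masks_of(n,l):
            if m['score']>.25: print(n,l,round(m['score'],2),m['extent'],topo(C,m['pixels'],.02).mean(0))
E
```

```text
45.2 [ 0.5103 -0.374   0.3793] 0.08577110907872795 [ 0.1268 -0.2991 -0.7716]
[[-0.7609  0.0222 -0.6485]
 [ 0.6481 -0.024  -0.7612]
 [-0.0324 -0.9995  0.0039]]
45.3 [ 0.5111 -0.3701  0.3783]
scene lump1 0.75 [258.1, 113.1, 277.9, 124.5] [ 0.5002 -0.5381]
scene lump1 0.57 [268.6, 100.9, 285.6, 118.6] [ 0.4346 -0.5804]
scene cane1 0.7 [357.8, 250.7, 365.9, 276.8] [0.5518 0.258 ]
scene cane1 0.64 [367.4, 235.3, 374.3, 276.4] [0.5235 0.2518]
side lump1 0.64 [338.7, 75.5, 355.4, 95.8] [ 0.461  -0.6113]
side lump1 0.61 [317.9, 85.3, 342.3, 90.9] [ 0.5366 -0.5782]
side cane1 0.72 [279.3, 257.3, 291.9, 310.8] [0.5911 0.251 ]
side cane1 0.57 [253.5, 274.5, 266.7, 317.1] [0.6362 0.2798]
side cane1 0.52 [338.5, 77.5, 359.2, 91.8] [ 0.4626 -0.6107]
wrist lump1 0.81 [344.0, 84.2, 381.1, 147.2] [ 0.5219 -0.4688]
wrist lump1 0.68 [400.2, 93.9, 452.7, 145.9] [ 0.452  -0.5374]
wrist lump1 0.65 [358.2, 150.4, 402.2, 195.5] [ 0.4328 -0.4286]
wrist lump1 0.63 [299.6, 131.6, 345.7, 175.7] [ 0.5204 -0.3775]
wrist lump1 0.43 [344.7, 102.7, 385.4, 143.4] [ 0.5084 -0.4532]
```

View pics/fw.png

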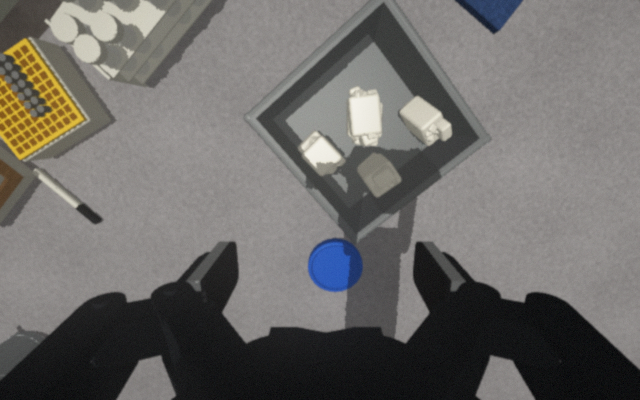

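View pics/fc.png

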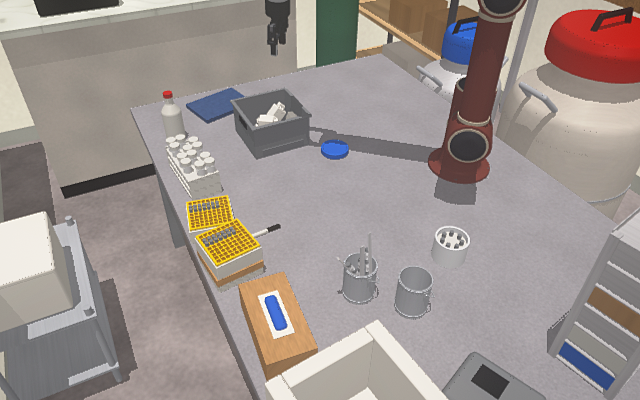

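View pics/fin.png

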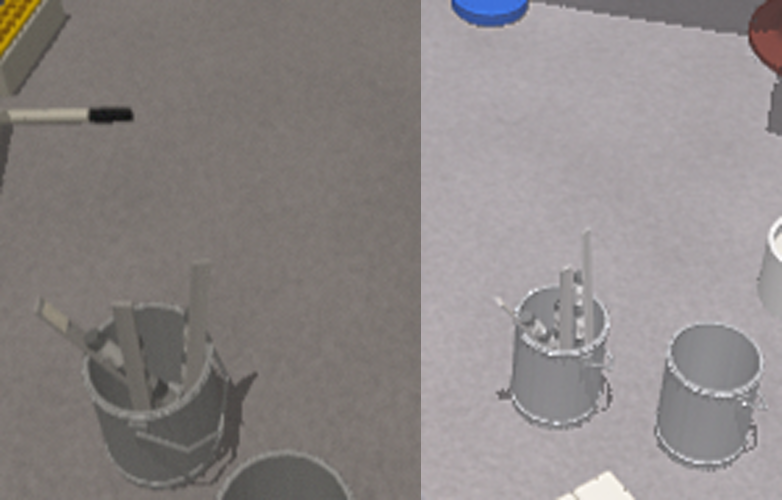

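View pics/fs.png

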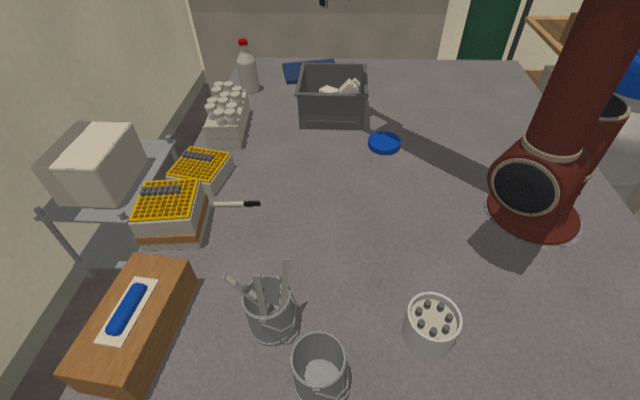

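```bash
python3 - <<'E'
import cv2
im=cv2.imread('pics/fw.png')[0:240,240:500]; cv2.imwrite('pics/fwz.png',cv2.resize(im,None,fx=3,fy=2.5,interpolation=cv2.INTER_CUBIC))
E
```

```text
(no output)
```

View pics/fwz.png

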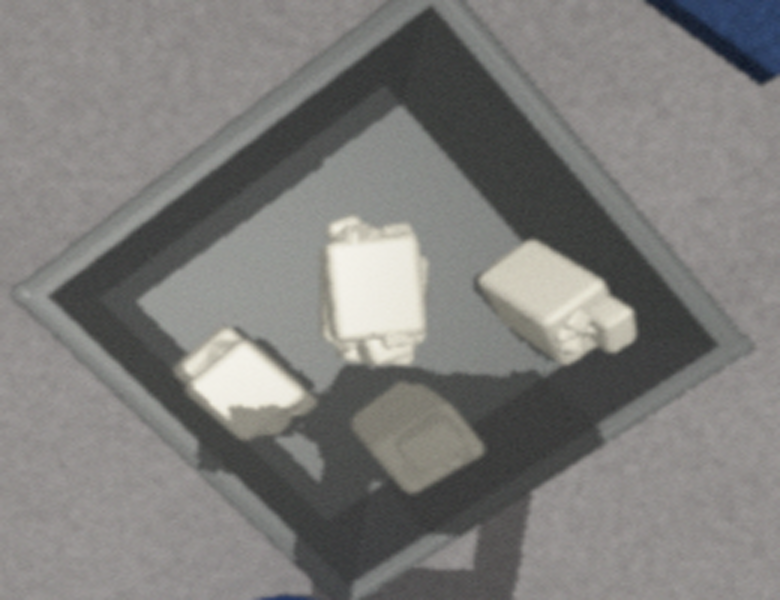

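```bash
python3 -c "
from station import ctrl
print(ctrl.finish_job())"
```

```text
the job is handed in; nothing more can be done
None
```

I handed the job in at about 45 s of the 210 s allowed. It reports no verdict.

- **Canes:** Two canes were loose on the bench. I stood both foot down and tab up in the started canister, the one near (0.60, 0.34). The last pictures show three canes in it, counting the one already there. The other canister is empty.
- **Foam:** I did the foam after the canes. All five lumps went into the bin, and the last side and scene pictures show none left on the bench. The last wrist picture shows four lumps in the bin plainly. The fifth was dropped onto the first, so I make it out only from the edges under the top one, and the networks could not separate it cleanly.
- **Lid, vial pot and marker:** I did not touch them, and by eye they are where they started in the pictures. I did not measure their final positions.
- **Not as planned:** The first cane swung to the other side of the canister when released, so I put the second in from higher up, clear of it. It dropped about 8 cm and came to rest leaning on the rim. No grip slackened while holding anything. One lump was turned further than its stated range (about 48° against 34°), perhaps from the expected knock.

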